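# Tip the setting blocks steel face up and pack them in their tray

## Robot

A 6-joint arm with a two-finger parallel gripper is mounted at the origin on the work surface; the furniture and walls round the work are solid. World frame = base frame: x ahead of the robot, y to its left, z up, the work surface at z = 0. Lengths are in m, angles in rad, forces in N, time in s.
With the tool pointing down it reaches from about 0.35 to 0.975 m from the base axis. Payload 4.9 kg.
Tool frame: the origin (TCP) lies on the front face of the gripper's body, between the roots of the fingers; the fingertips stand ctrl.finger_overhang ahead of it and the grasp point (between the pads) lies 54 mm ahead of it (ctrl.finger_overhang is the distance from the TCP to the fingertips, in m); z points along the fingers, y is the line along which they close (so a half turn about z gives the same grasp; the last joint's range is limited). The gripper opens to 85 mm and grips with 20 to 120 N. Pads are 22 mm wide; open, the fingers measure 114 mm over their backs; the gripper's body (76 mm by 85 mm) begins 54 mm behind the grasp point. The pads swing forward as they close: fully open they stand 13 mm farther back than shut.
Start: joints at [-0.119, 0.053, 1.613, -0, 1.476, -0.119], TCP at [0.625, 0, 0.304] pointing down, gripper open.
Joint ranges: [-3.01, 3.01], [-1.01, 2.22], [0.06, 2.58], [-1.02, 4.17], [0.09, 2.62], [-3.14, 3.14]. Speed limits (rad/s): [2.57, 2.57, 3.14, 3.14, 3.14, 3.14].

## Interface

Orientations are given as a rotation vector (axis times angle).
In Python, from station import ctrl, vision gives the robot as it stands. The module is installed in compiled form; this text tells all that it offers.
- The arm moves only by the tool drive_tool, never from a script. Its argument "rows" is a list of rows, each a list of 2 entries, a list of its own where there are three numbers: the shift along the tool's x, y, z in m, then the turn about the tool's z in rad. A call has 1 to 10 rows; each row shifts and turns the commanded pose from where the row before left it, along the tool's axes as they then stand; what a row does not reach is not made up. A row lasts 1/10 s, in which the tool goes at most 50 mm and 8.59 degrees, less where a joint would pass 70% of its speed; a pose out of reach is approached as far as the arm can. A call with a gripper value outside its range is refused whole. "jaw" is the closure, from 0 (fully open) to 1 (shut), set as the call begins (left out, the last holds). The fingers move at their own pace and stop on an object; "grip_force" is the grip in N (left out, the last holds). Time passes only in rows, so rows that do not move let the fingers close. It gives the time, the measured TCP pose, the force, the opening and the grip force at its end, in the units of the state.
- ctrl.get_obs(): the state, without advancing time (a new reading comes with each control period).
- vision.get_image(name): name is "scene" or "side" or "wrist"; returns a dict with "image" (420x560x3 uint8, blue, green, red), "vertical_fov" (degrees; the focal length in pixels is half the picture's height over the tangent of half this angle, whatever the lens; pixels are square), "cx", "cy" (the principal point, pixels), "dist_coeffs" ([k1, k2, p1, p2, k3] as OpenCV has them; the pictures are not rectified), "R" (3x3) and "t" (3): a world point X has camera coordinates R X + t. Camera axes: x right, y down, z forward; pixel columns grow to the right and rows downward; lengths in m; the calibration is good to about 2 mm. A picture is of the moment at which its call begins. There is no depth.
- ctrl.finish_job(): hands the job in; it is judged then, once.
The state is a dict: "t": time; "q": joint angles; "dq": joint speeds; "effort": joint torques, N m; "tool_pos": TCP position; "tool_rot": TCP orientation; "contact_force": force on the tool from outside, world axes, zero at the start; "wrist_torque": the same for the moment, N m; "opening": finger opening in m; "grip_force": force on a finger pad.
Only numpy, scipy, OpenCV 4.12 (cv2) and the standard library are available. Lean on these libraries where they do the work, as an engineer would, in place of code of your own. Each camera call takes 0.05 s, during which the arm holds its last target. There are 200 camera calls.

## Task

Get the setting blocks ready for riveting: turn each block that is there (two or three) steel face up by setting its foot against the near edge of the tipping plate and pushing it over that edge onto the plate, once for a block whose steel face looks towards you and twice for one that lies on its steel face; then pack it in the wooden tray. In the tray the blocks lie side by side, each across the tray's length, steel faces up, all flat on the floor. Tip blocks over only at the plate's near edge, never lift one more than 5 cm off the bench before its steel face is up, and leave the other things on the bench where they are.

Things in the scene. Friction and masses are not known exactly. Their poses are not given: they have to be found in the camera images.
- tip_plate: tipping plate: plain steel plate screwed flat to the bench (fixed), 70 mm (its x) by 74 mm (its y) and 8 mm thick, four screw heads. Origin at the centre of its underside, z up. Its -x edge, roughly facing the robot, is the fence: the foot of a block stops against this 8 mm step and the block tips over it along the plate's +x onto the plate.
- tip_edge (a point): middle of the top of the tipping plate's near (-x) edge, 8 mm above the bench.
- tray: holder tray: fixed open wooden tray, outside 150 mm (its x) by 68 mm (its y) by 20 mm high, walls and floor 4 mm, so 142 x 60 mm inside. Origin at the centre of its underside, z up. Either the tray or the tipping plate may be the one on the left.
- block_narrow: narrow setting block: wood, 46 (its x) x 36 (y) x 52 mm (z), 0.15 to 0.3 kg, thin steel plate screwed on its -x side. Origin at its centre. Starts lying on the steel face (x up, z roughly towards the robot): two tips away from the robot, first on end with the steel face towards the robot, then steel face up. Done, its -x looks up: 46 mm tall, 52 long, 36 wide. May be absent.
- block_medium: medium setting block: wood, 46 (its x) x 42 (y) x 52 mm (z), 0.15 to 0.3 kg, thin steel plate screwed on its -x side. Origin at its centre. Starts on end (z up), steel face sideways towards the robot: one tip away from the robot brings it up. Done, its -x looks up: 46 mm tall, 52 long, 42 wide. May be absent.
- block_wide: wide setting block: wood, 46 (its x) x 48 (y) x 52 mm (z), 0.15 to 0.3 kg, thin steel plate screwed on its -x side. Origin at its centre. Starts lying on the steel face (x up, z roughly towards the robot): two tips away from the robot, first on end with the steel face towards the robot, then steel face up. Done, its -x looks up: 46 mm tall, 52 long, 48 wide. May be absent.
- pencil: bystander: green pencil, 7x112x7 mm, origin at its underside.
- punch: bystander: dark steel pricking iron, 30x116x12 mm, origin at its underside.

How it is judged:
By the outcome, as a careful person would: the job done as asked, in the order asked, and still so for the second after the job is handed in, with the robot touching nothing.
Of block_narrow, block_medium, block_wide only 2 to 3 are there at a start; the rules pass over those that are not, and their reading is None.
At some moment in a run one of block_narrow, block_medium, block_wide may be knocked a few centimetres aside while the robot is not near it.
Once in a run the grip may slacken for a moment while it holds something.
It also fails if it takes over 210 s, if anything falls off the work surface, if the arm or the gripper's body presses on something with over 40 N, if the wrist force passes 120 N, or if a joint passes its speed limit or range.

## Working session

There is one attempt and no reset: what is moved stays moved. The work goes in short steps, Python scripts to look and compute and a tool call to move; the robot and the scene stay as the last step left them, time stands still between calls to the robot, and variables do not carry over. Pictures are saved under pics/ and viewed, at most 14 in all, crops included, and the job is handed in when it is done.

Besides the shell and the picture viewer there is one more tool, called after "Request:" by a JSON object that holds its "name" and its "arguments", one argument or row to a line. drive_tool: Moves the arm, as the interface text tells. Its arguments: {"type":"object","properties":{"rows":{"type":"array","items":{"type":"array"}},"jaw":{"type":"number"},"grip_force":{"type":"number"}},"required":["rows"]}

```bash
mkdir -p pics; cat > h.py <<'E'
import numpy as np, cv2
from station import ctrl, vision
def grab(name,save=None):
    d=vision.get_image(name); 
    if save: cv2.imwrite('pics/'+save,d['image'])
    return d
def K(d):
    f=d['image'].shape[0]/2/np.tan(np.radians(d['vertical_fov'])/2)
    return np.array([[f,0,d['cx']],[0,f,d['cy']],[0,0,1.]])
def ray(d,px):
    p=cv2.undistortPoints(np.array(px,float).reshape(-1,1,2),K(d),np.array(d['dist_coeffs'],float)).reshape(-1,2)
    R=np.array(d['R']);t=np.array(d['t'])
    v=np.c_[p,np.ones(len(p))]@R
    return -R.T@t, v
def plane(d,px,z):
    c,v=ray(d,px); s=(z-c[2])/v[:,2]
    return c+v*s[:,None]
def proj(d,X):
    r,_=cv2.Rodrigues(np.array(d['R'],float))
    return cv2.projectPoints(np.array(X,float).reshape(-1,3),r,np.array(d['t'],float),K(d),np.array(d['dist_coeffs'],float))[0].reshape(-1,2)
E
python3 - <<'E'
from h import *
a=[grab(n,n+'0.png') for n in('scene','side','wrist')]
for d in a: print(-np.array(d['R']).T@np.array(d['t']),np.array(d['R']).round(2).tolist(),d['vertical_fov'])
o=ctrl.get_obs();print(o,ctrl.finger_overhang)
E
```

```text
[0.13283665 0.59667056 0.65343828] [[-0.73, -0.68, 0.01], [-0.47, 0.5, -0.73], [0.49, -0.54, -0.68]] 44.680095238565016
[0.36815488 0.85393115 0.48420397] [[-0.97, -0.25, -0.01], [-0.12, 0.48, -0.87], [0.22, -0.84, -0.5]] 48.427314300838376
[0.62402569 0.07947234 0.37279286] [[1.0, -0.0, -0.0], [0.0, -0.95, 0.31], [-0.0, -0.31, -0.95]] 58.03930985277389
{'t': 0.15, 'q': array([-1.18963983e-01,  5.32162128e-02,  1.61399402e+00, -1.00356223e-05,
        1.47601235e+00, -1.18986151e-01]), 'dq': array([-0.00211497,  0.0001606 , -0.00382292,  0.00053847, -0.00123138,
        0.00131565]), 'effort': array([ 5.10442842e-04, -3.94241810e+01, -3.70721948e+01, -1.15854355e-04,
        4.61802789e-03,  5.00508997e-05]), 'tool_pos': array([6.24621011e-01, 6.61449482e-05, 3.02929310e-01]), 'tool_rot': array([-2.22051394e+00, -2.22056529e+00,  1.59440139e-03]), 'contact_force': array([ 0.33107588, -0.28676712, -0.69554025]), 'wrist_torque': array([-0.06313672,  0.02967921,  0.00383384]), 'grip_force': 0.0, 'opening': 0.08546319695397787} 0.0726
```

View pics/scene0.png

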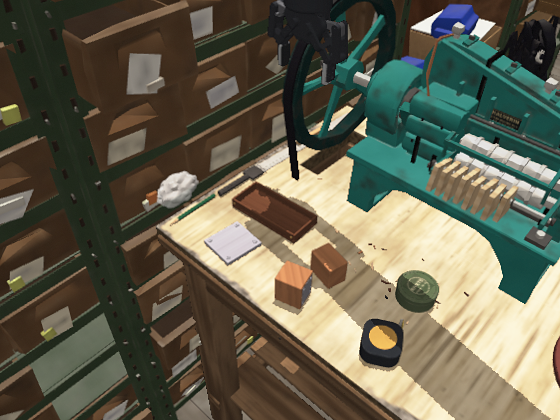

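View pics/wrist0.png

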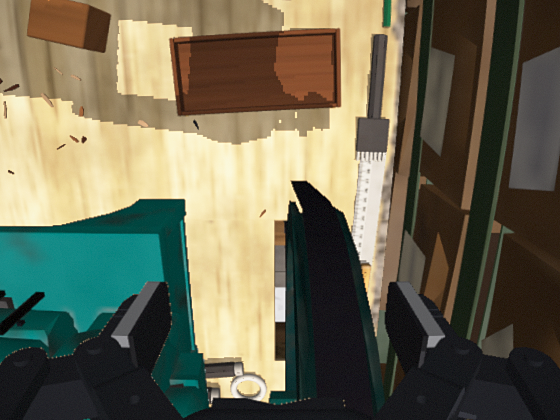

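View pics/side0.png

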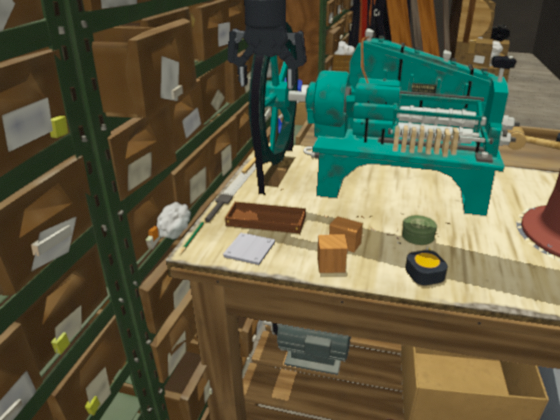

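The scene shows the plate near (232,242), the tray near (274,212), a block on end at (293,285) with its steel side to the right (towards the robot), and a lying block at (329,263). The wheel and the machine stand close to the tool. Next I work out rough positions.

```bash
python3 - <<'E'
from h import *
d=grab('scene')
for n,p,z in(('plate',[[205,240],[232,224],[261,243],[233,262]],.008),('tray',[[233,198],[257,184],[317,217],[297,240]],.02),('A top',[[275,280],[285,264],[312,270],[304,290]],.052),('B top',[[311,251],[326,244],[347,258],[331,270]],.046)):
    print(n,plane(d,p,z).round(3).tolist())
cv2.imwrite('pics/crop1.png',cv2.resize(d['image'][160:320,160:380],None,fx=3.6,fy=3.6,interpolation=cv2.INTER_CUBIC))
E
```

```text
plate [[0.642, 0.229, 0.008], [0.637, 0.169, 0.008], [0.566, 0.167, 0.008], [0.57, 0.23, 0.008]]
tray [[0.677, 0.128, 0.02], [0.673, 0.069, 0.02], [0.53, 0.06, 0.02], [0.518, 0.128, 0.02]]
A top [[0.468, 0.237, 0.052], [0.478, 0.203, 0.052], [0.44, 0.183, 0.052], [0.424, 0.221, 0.052]]
B top [[0.47, 0.15, 0.046], [0.462, 0.121, 0.046], [0.418, 0.122, 0.046], [0.421, 0.159, 0.046]]
```

View pics/crop1.png

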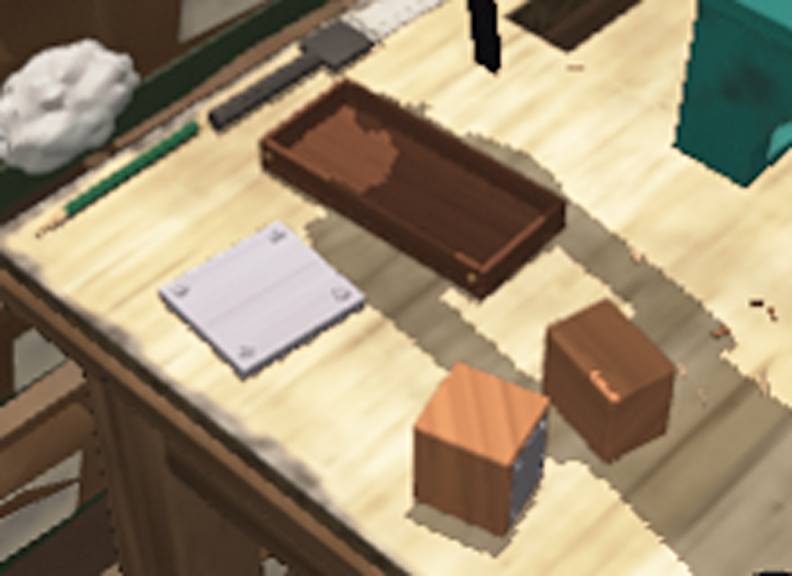

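Block A, on end at about (0.45, 0.21), has the 42 mm width of the medium block. Block B, lying at about (0.44, 0.14), looks like the narrow block. I triangulate the black wheel tip so the arm stays clear of it, and bring the wrist camera over the blocks.

```bash
cat >> h.py <<'E'
def tri(d1,p1,d2,p2):
    a,u=ray(d1,[p1]);b,v=ray(d2,[p2]);u=u[0]/np.linalg.norm(u[0]);v=v[0]/np.linalg.norm(v[0])
    s=np.linalg.lstsq(np.c_[u,-v],b-a,rcond=None)[0]
    P,Q=a+u*s[0],b+v*s[1]
    return ((P+Q)/2).round(3).tolist(),round(np.linalg.norm(P-Q),4)
E
python3 - <<'E'
from h import *
a=grab('scene');b=grab('side')
print('spike end',tri(a,(295,178),b,(262,192)))
print('spike mid',tri(a,(287,130),b,(257,130)))
w=grab('wrist');print('rim wrist/scene',tri(a,(295,178),w,(300,185)))
print('wheel bottom edge teal',tri(a,(348,200),b,(318,195)))
E
```

```text
spike end ([0.643, -0.009, 0.006], np.float64(0.0011))
spike mid ([0.627, 0.043, 0.163], np.float64(0.0181))
rim wrist/scene ([0.647, -0.012, 0.001], np.float64(0.0004))
wheel bottom edge teal ([0.524, -0.027, 0.007], np.float64(0.0031))
```

Request:
{"name": "drive_tool", "arguments": {
  "rows": [
    [[0.04, -0.03, 0], 0],
    [[0.04, -0.03, 0], 0],
    [[0.04, -0.03, 0], 0],
    [[0.04, -0.02, 0], 0],
    [[0.04, 0, 0], 0],
    [[0.02, 0, 0], 0],
    [[0, 0, 0], 0],
    [[0, 0, 0], 0]
  ]
}}

```text
t: 1.15
tool_pos: [0.5149, 0.22, 0.3038]
tool_rot: [2.22, 2.222, -0.001]
contact_force: [0.0, -0.4, -0.1]
opening: 0.0856
grip_force: 0.0
```

```bash
python3 - <<'E'
from h import *
grab('wrist','w1.png')
E
```

```text
(no output)
```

View pics/w1.png

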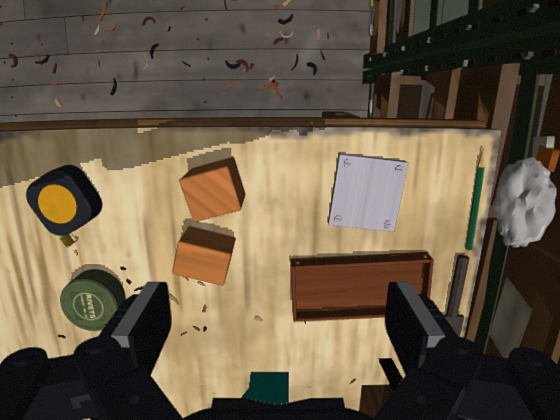

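The wrist view shows block A's top near (212,190), block B's top near (205,250), the plate near (368,192), the tray near (362,287), the pencil at (476,210) and the iron at (457,290). I enlarge it to read the corners.

```bash
python3 - <<'E'
from h import *
im=cv2.imread('pics/w1.png')
cv2.imwrite('pics/w1c.png',cv2.resize(im[145:330,165:435],None,fx=2.96,fy=2.96,interpolation=cv2.INTER_CUBIC))
E
```

```text
(no output)
```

View pics/w1c.png

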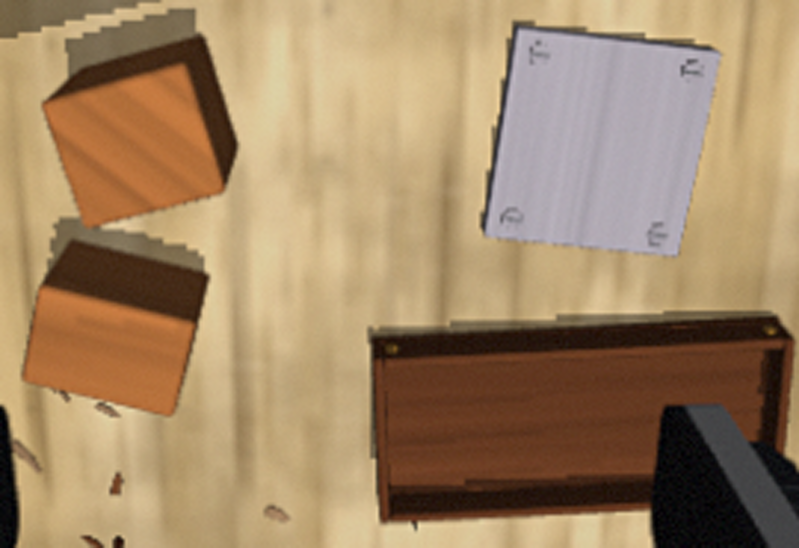

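```bash
cat >> h.py <<'E'
def quad(d,px,z,name=''):
    P=plane(d,px,z)[:,:2]; e=np.roll(P,-1,0)-P
    L=np.linalg.norm(e,axis=1); 
    a=np.degrees(np.arctan2(e[:,1],e[:,0]))
    print(name,'c',P.mean(0).round(4),'L',L.round(4),'ang',a.round(1)); return P
E
python3 - <<'E'
from h import *
d=grab('wrist')
f=lambda l:np.array(l)/2.96-0.33+[165,145]
quad(d,f([(45,104),(187,65),(225,188),(85,228)]),.052,'A')
quad(d,f([(40,287),(195,322),(173,415),(24,381)]),.046,'B')
print(quad(d,f([(516,26),(720,50),(678,256),(486,237)]),.008,'plate'))
print(quad(d,f([(380,355),(793,341),(775,500),(385,521)]),.02,'tray'))
E
```

```text
A c [0.4552 0.2108] L [0.0442 0.0389 0.0452 0.04  ] ang [  15.1  -75.1 -163.6  103.5]
B c [0.4413 0.1406] L [0.0504 0.0347 0.0501 0.0343] ang [ -13.7 -104.5  165.9   76.1]
plate c [0.6051 0.1995] L [0.0693 0.0737 0.0687 0.0739] ang [ -6.3 -95.8 173.9  84.6]
[[0.57429041 0.23998305]
 [0.64316274 0.23242023]
 [0.63567824 0.15911853]
 [0.56733481 0.16639169]]
tray c [0.6047 0.096 ] L [0.146  0.0653 0.1457 0.0679] ang [   1.7  -87.9 -177.3   92.3]
[[0.53048572 0.12707477]
 [0.67639977 0.131424  ]
 [0.67881562 0.06613361]
 [0.53325469 0.05918826]]
```

Measurements check out against the given sizes: plate 69x74 mm at yaw -5.8°, tray at yaw about 2°, block A is the medium one at yaw 15°, and block B is the narrow one at yaw -13.7°. I grip the medium first, turning 75° and lowering.

Request:
{"name": "drive_tool", "arguments": {
  "rows": [
    [[-0.005, -0.03, 0], 0],
    [[-0.004, -0.03, 0], 0.04],
    [[0, 0, 0.02], 0.145],
    [[0, 0, 0.02], 0.145],
    [[0, 0, 0.02], 0.145],
    [[0, 0, 0.02], 0.145],
    [[0, 0, 0.02], 0.145],
    [[0, 0, 0.02], 0.145],
    [[0, 0, 0.02], 0.145],
    [[0, 0, 0.01], 0.145]
  ],
  "jaw": 0.3
}}

```text
t: 2.25
tool_pos: [0.4543, 0.2095, 0.1518]
tool_rot: [3.09, 0.567, -0.005]
contact_force: [-0.5, 0.6, -0.6]
opening: 0.0598
grip_force: 0.0
```

Request:
{"name": "drive_tool", "arguments": {
  "rows": [
    [[0, 0, 0], 0.1],
    [[0, 0, 0], 0],
    [[0, 0, 0], 0]
  ]
}}

```text
t: 2.55
tool_pos: [0.4554, 0.2103, 0.1542]
tool_rot: [3.113, 0.425, 0.001]
contact_force: [0.2, 0.3, 0.7]
opening: 0.0598
grip_force: 0.0
```

```bash
cat >> h.py <<'E'
from scipy.spatial.transform import Rotation as Ro
def tool():
    o=ctrl.get_obs();R=Ro.from_rotvec(o['tool_rot']).as_matrix();return o,R
def togo(target,head=None):
    o,R=tool();print('pos',o['tool_pos'].round(4),'open',round(o['opening'],4),'x-head',round(np.degrees(np.arctan2(R[1,0],R[0,0])),2))
    print('shift tool axes',(R.T@(np.array(target)-o['tool_pos'])).round(4))
    if head is not None: print('turn',round(((np.arctan2(R[1,0],R[0,0])-np.radians(head)+np.pi)%(2*np.pi)-np.pi),4))
E
python3 - <<'E'
from h import *
togo([.4552,.2108,.084],15)
grab('wrist','w2.png')
E
```

```text
pos [0.4554 0.2103 0.1542] open 0.0598 x-head 15.56
shift tool axes [-0.0001 -0.0006  0.0702]
turn 0.0097
```

View pics/w2.png

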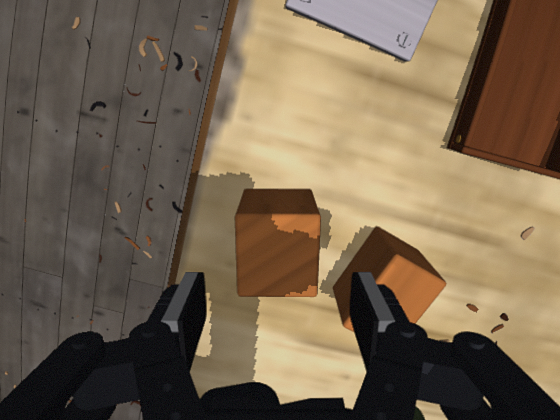

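The medium block sits squarely between the fingers, centred near column 278, and the narrow block is clear of the right finger. I lower and grip.

Request:
{"name": "drive_tool", "arguments": {
  "rows": [
    [[0, -0.001, 0.025], 0.01],
    [[0, 0, 0.025], 0],
    [[0, 0, 0.02], 0],
    [[0, 0, 0], 0]
  ]
}}

```text
t: 3.0
tool_pos: [0.4528, 0.2111, 0.0813]
tool_rot: [3.114, 0.41, -0.009]
contact_force: [-0.5, 0.4, -0.0]
opening: 0.0597
grip_force: 0.0
```

Request:
{"name": "drive_tool", "arguments": {
  "rows": [
    [[0, 0, 0], 0],
    [[0, 0, 0], 0],
    [[0, 0, 0], 0],
    [[0, 0, 0], 0],
    [[0, 0, 0], 0]
  ],
  "jaw": 1.0,
  "grip_force": 40
}}

```text
t: 3.5
tool_pos: [0.4554, 0.2122, 0.0851]
tool_rot: [-3.115, -0.409, -0.003]
contact_force: [-0.2, 0.4, 4.1]
opening: 0.0418
grip_force: 41.6
```

```bash
python3 - <<'E'
from h import *
u=np.array([.995,-.0993]);v=np.array([.0993,.995]);e=np.array([.5708,.2032])
t=e-u*(.023+.015); print(t)
togo([*t,.094],-5.7)
E
```

```text
[0.53299   0.2069734]
pos [0.4554 0.2122 0.0851] open 0.0418 x-head 14.95
shift tool axes [ 0.0736  0.025  -0.0088]
turn 0.3605
```

Request:
{"name": "drive_tool", "arguments": {
  "rows": [
    [[0, 0, -0.008], 0],
    [[0.025, 0.008, 0], 0],
    [[0.025, 0.008, 0], 0],
    [[0.0236, 0.009, 0], 0],
    [[0, 0, 0], 0.12],
    [[0, 0, 0], 0.12],
    [[0, 0, 0], 0.12],
    [[0, 0, 0], 0],
    [[0, 0, 0], 0]
  ]
}}

```text
t: 4.4
tool_pos: [0.532, 0.2068, 0.0918]
tool_rot: [3.138, -0.152, -0.001]
contact_force: [0.7, 0.1, -2.2]
opening: 0.0417
grip_force: 41.2
```

```bash
python3 - <<'E'
from h import *
u=np.array([.995,-.0993]);e=np.array([.5708,.2032])
t=e-u*(.023); print(t,ctrl.get_obs()['grip_force'])
togo([*t,.0855],-5.7)
d=grab('wrist','w3.png')
E
```

```text
[0.547915  0.2054839] 41.217700839042664
pos [0.532  0.2068 0.0918] open 0.0417 x-head -5.54
shift tool axes [ 0.016  -0.0003  0.0063]
turn 0.0028
```

View pics/w3.png

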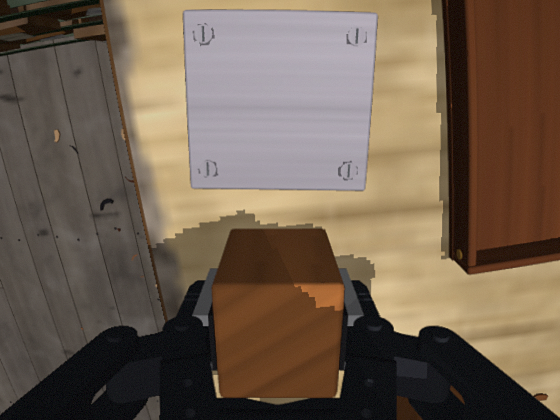

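The block is square to the plate and centred on it, with the near edge running from (191,188) to (366,190). I lower it, push the foot to the step and watch the force.

```bash
python3 - <<'E'
from h import *
d=grab('wrist')
P=quad(d,[(183.5,10.5),(377,13.5),(366,190),(191,188)],.008,'plate'); print('edge',(P[2]+P[3])/2)
E
```

```text
plate c [0.6048 0.1994] L [0.0727 0.0687 0.0737 0.0689] ang [-96.4 174.3  83.8  -6.5]
edge [0.57058171 0.20305062]
```

Request:
{"name": "drive_tool", "arguments": {
  "rows": [
    [[0, 0, 0.0065], 0],
    [[0, 0, 0], 0],
    [[0.008, 0, 0], 0],
    [[0.006, 0, 0], 0],
    [[0.002, 0, 0], 0],
    [[0, 0, 0], 0],
    [[0, 0, 0], 0]
  ]
}}

```text
t: 5.2
tool_pos: [0.5482, 0.2051, 0.0852]
tool_rot: [3.138, -0.156, -0.0]
contact_force: [-0.0, -0.3, -3.1]
opening: 0.0416
grip_force: 41.4
```

Request:
{"name": "drive_tool", "arguments": {
  "rows": [
    [[0.001, 0, 0], 0],
    [[0.001, 0, 0], 0],
    [[0, 0, 0], 0]
  ]
}}

```text
t: 5.5
tool_pos: [0.5489, 0.2051, 0.0852]
tool_rot: [3.137, -0.156, -0.007]
contact_force: [-6.6, -0.6, 0.9]
opening: 0.0417
grip_force: 41.8
```

Request:
{"name": "drive_tool", "arguments": {
  "rows": [
    [[0.001, 0, 0], 0],
    [[0.001, 0, 0], 0],
    [[0, 0, 0], 0]
  ]
}}

```text
t: 5.8
tool_pos: [0.5494, 0.2051, 0.0853]
tool_rot: [3.137, -0.156, -0.014]
contact_force: [-12.8, -0.2, 7.9]
opening: 0.0417
grip_force: 40.0
```

The foot is against the step (13 N). I release and back straight off behind the block, then close the fingers to about 20 mm and raise the tips to push height.

Request:
{"name": "drive_tool", "arguments": {
  "rows": [
    [[-0.001, 0, 0], 0],
    [[0, 0, 0], 0],
    [[0, 0, 0], 0],
    [[0, 0, 0], 0],
    [[-0.015, 0, 0], 0],
    [[-0.015, 0, 0], 0],
    [[-0.014, 0, 0], 0],
    [[0, 0, 0], 0]
  ],
  "jaw": 0.3
}}

```text
t: 6.6
tool_pos: [0.5058, 0.2093, 0.0849]
tool_rot: [3.137, -0.155, -0.002]
contact_force: [0.1, 0.3, 0.2]
opening: 0.06
grip_force: 0.0
```

Request:
{"name": "drive_tool", "arguments": {
  "rows": [
    [[0, 0, -0.015], 0],
    [[0, 0, -0.014], 0],
    [[0, 0, 0], 0],
    [[0, 0, 0], 0],
    [[0, 0, 0], 0]
  ],
  "jaw": 0.76
}}

```text
t: 7.1
tool_pos: [0.5075, 0.2092, 0.1144]
tool_rot: [3.138, -0.156, -0.0]
contact_force: [0.0, -0.1, -0.5]
opening: 0.0205
grip_force: 0.0
```

```bash
python3 - <<'E'
from h import *
u=np.array([.995,-.0993]);e=np.array([.5706,.2030])
togo([*(e-.057*u),.114],-5.7)
d=grab('wrist','w4.png')
E
```

```text
pos [0.5075 0.2092 0.1144] open 0.0205 x-head -5.7
shift tool axes [ 0.0064 -0.0001  0.0004]
turn 0.0001
```

View pics/w4.png

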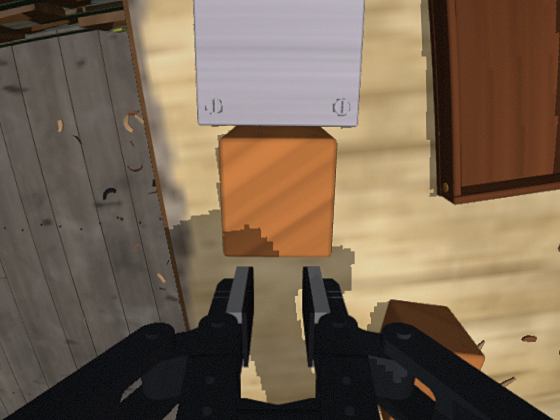

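The block's top spans rows 140 to 255, square against the plate edge at row 126, and the fingers are right behind it. I push slowly.

Request:
{"name": "drive_tool", "arguments": {
  "rows": [
    [[0.004, 0, 0], 0],
    [[0.003, 0, 0], 0],
    [[0.003, 0, 0], 0],
    [[0.003, 0, 0], 0],
    [[0.003, 0, 0], 0]
  ]
}}

```text
t: 7.65
tool_pos: [0.5183, 0.2081, 0.1142]
tool_rot: [3.136, -0.157, -0.03]
contact_force: [-32.6, 0.9, 28.0]
opening: 0.0204
grip_force: 16.5
```

Request:
{"name": "drive_tool", "arguments": {
  "rows": [
    [[0.003, 0, -0.001], 0],
    [[0.003, 0, -0.001], 0],
    [[0.003, 0, -0.001], 0],
    [[0.002, 0, 0], 0],
    [[0, 0, 0], 0]
  ]
}}

```text
t: 8.15
tool_pos: [0.5296, 0.2077, 0.1228]
tool_rot: [3.135, -0.155, -0.032]
contact_force: [-39.5, -4.5, 53.3]
opening: 0.0206
grip_force: 26.9
```

```bash
python3 - <<'E'
from h import *
u=np.array([.995,-.0993]);e=np.array([.5706,.2030])
togo([*(e-.031*u),.117],-5.7)
a=grab('side')['image'][170:300,180:400];b=grab('wrist')['image']
cv2.imwrite('pics/w5.png',np.vstack([cv2.resize(a,(560,331)),cv2.resize(b,(360,270),interpolation=cv2.INTER_AREA)[:, :].copy() if 0 else cv2.copyMakeBorder(cv2.resize(b,(344,258)),0,0,0,216,cv2.BORDER_CONSTANT)]))
E
```

```text
pos [0.5296 0.2077 0.1228] open 0.0206 x-head -5.66
shift tool axes [0.0104 0.0006 0.0056]
turn 0.0008
```

View pics/w5.png

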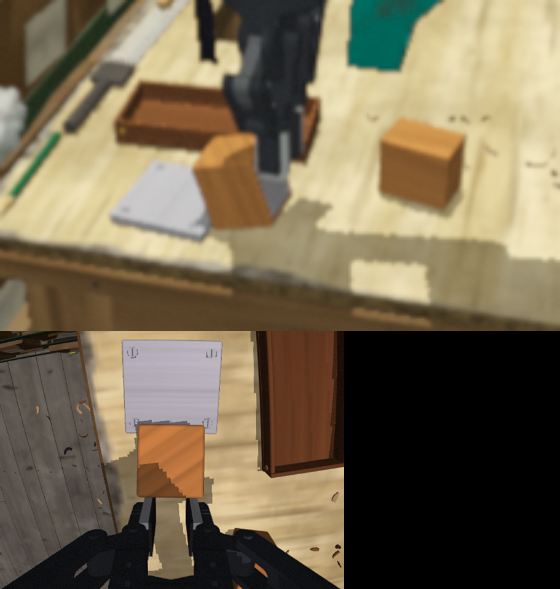

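The block leans about 20° but the pads' friction is jamming it (40 N forward, 53 N up). I let the fingers rise with the rear face instead, following the arc about the edge.

Request:
{"name": "drive_tool", "arguments": {
  "rows": [
    [[0, 0, -0.006], 0],
    [[0, 0, -0.002], 0],
    [[0.002, 0, -0.003], 0],
    [[0.003, 0, -0.002], 0],
    [[0.003, 0, -0.0015], 0],
    [[0.003, 0, -0.001], 0]
  ]
}}

```text
t: 8.85
tool_pos: [0.5455, 0.2054, 0.1325]
tool_rot: [3.138, -0.156, -0.001]
contact_force: [-0.5, -1.2, 0.9]
opening: 0.0207
grip_force: 0.1
```

Request:
{"name": "drive_tool", "arguments": {
  "rows": [
    [[0.003, 0, -0.001], 0],
    [[0.003, 0, -0.0005], 0],
    [[0.003, 0, 0], 0],
    [[0.003, 0, 0], 0],
    [[0, 0, 0], 0]
  ]
}}

```text
t: 9.35
tool_pos: [0.5576, 0.2043, 0.1344]
tool_rot: [-3.138, 0.156, -0.001]
contact_force: [0.7, -0.1, -0.8]
opening: 0.0204
grip_force: 0.0
```

```bash
python3 - <<'E'
from h import *
d=grab('side');cv2.imwrite('pics/s6.png',cv2.resize(d['image'][180:290,200:370],None,fx=3,fy=3,interpolation=cv2.INTER_CUBIC))
E
```

```text
(no output)
```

View pics/s6.png

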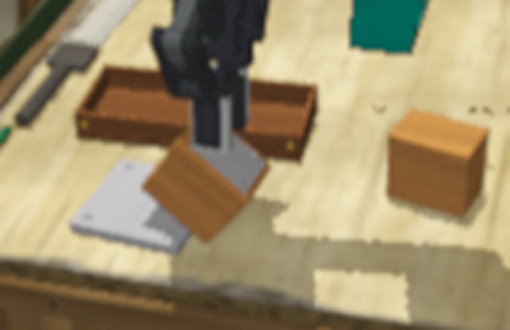

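The block leans about 45-50° with its foot at the plate edge and little force. I push on.

Request:
{"name": "drive_tool", "arguments": {
  "rows": [
    [[0.003, 0, 0], 0],
    [[0.003, 0, 0], 0],
    [[0.003, 0, 0], 0],
    [[0.003, 0, 0.0005], 0],
    [[0.003, 0, 0.0005], 0],
    [[0, 0, 0], 0],
    [[0, 0, 0], 0]
  ]
}}

```text
t: 10.1
tool_pos: [0.5721, 0.2028, 0.1332]
tool_rot: [-3.138, 0.156, 0.001]
contact_force: [0.0, 0.4, 0.4]
opening: 0.0202
grip_force: 0.0
```

```bash
python3 - <<'E'
from h import *
togo([.57,.203,.13])
for n in('side','wrist','scene'):
    d=grab(n); im=d['image'];hs=cv2.cvtColor(im,cv2.COLOR_BGR2HSV)
    m=((hs[...,1]<60)&(hs[...,2]>90)).astype('uint8')
    # steel-grey blobs close to plate
    nn,l,s,c=cv2.connectedComponentsWithStats(m)
    for i in range(1,nn):
        if s[i,4]>250:
            P=plane(d,[c[i]],.03)[0]
            if .5<P[0]<.7 and .1<P[1]<.3: print(n,c[i].round(),s[i].tolist(),P.round(3),im[l==i].mean(0).round())
E
```

```text
pos [0.5721 0.2028 0.1332] open 0.0202 x-head -5.69
shift tool axes [-0.0021  0.      0.0032]
side [241. 254.] [223, 232, 41, 40, 623] [0.601 0.254 0.03 ] [167. 174. 178.]
wrist [104. 155.] [67, 64, 77, 212, 6482] [0.63  0.279 0.03 ] [ 87.  94. 102.]
wrist [142. 178.] [106, 64, 76, 249, 5490] [0.617 0.263 0.03 ] [84. 91. 98.]
wrist [ 73. 198.] [21, 68, 110, 287, 10488] [0.611 0.3   0.03 ] [ 85.  93. 100.]
wrist [160. 157.] [144, 91, 37, 145, 822] [0.626 0.253 0.03 ] [105. 120. 133.]
wrist [279. 157.] [207, 111, 145, 131, 11642] [0.621 0.198 0.03 ] [184. 175. 182.]
wrist [277. 248.] [236, 209, 82, 90, 6061] [0.575 0.203 0.03 ] [141. 134. 139.]
wrist [182. 258.] [174, 238, 16, 42, 304] [0.574 0.252 0.03 ] [78. 88. 97.]
scene [217. 257.] [185, 231, 63, 63, 833] [0.583 0.253 0.03 ] [154. 163. 172.]
```

Request:
{"name": "drive_tool", "arguments": {
  "rows": [
    [[0.003, 0, 0], 0],
    [[0.003, 0, 0], 0],
    [[0.003, 0, 0], 0],
    [[0.003, 0, 0], 0],
    [[0, 0, 0], 0],
    [[-0.02, 0, -0.02], 0],
    [[-0.02, 0, -0.03], 0],
    [[-0.02, 0, -0.03], 0],
    [[0, 0, 0], 0],
    [[0, 0, 0], 0]
  ],
  "jaw": 0.4
}}

```text
t: 11.25
tool_pos: [0.5245, 0.2078, 0.2143]
tool_rot: [-3.137, 0.155, -0.003]
contact_force: [-0.4, -0.7, -0.8]
opening: 0.051
grip_force: 0.0
```

```bash
python3 - <<'E'
from h import *
d=grab('wrist','w7.png')
b=grab('side','s7.png')
cv2.imwrite('pics/v7.png',np.hstack([d['image'],cv2.resize(b['image'][180:290,200:370],(240,155)) if 0 else cv2.copyMakeBorder(cv2.resize(b['image'][180:290,200:370],(240,155)),0,265,0,0,cv2.BORDER_CONSTANT)]))
togo([.6,.2,.1],-5.7)
E
```

```text
pos [0.524  0.2073 0.2121] open 0.0514 x-head -5.69
shift tool axes [ 0.0765 -0.0003  0.1119]
turn 0.0001
```

View pics/v7.png

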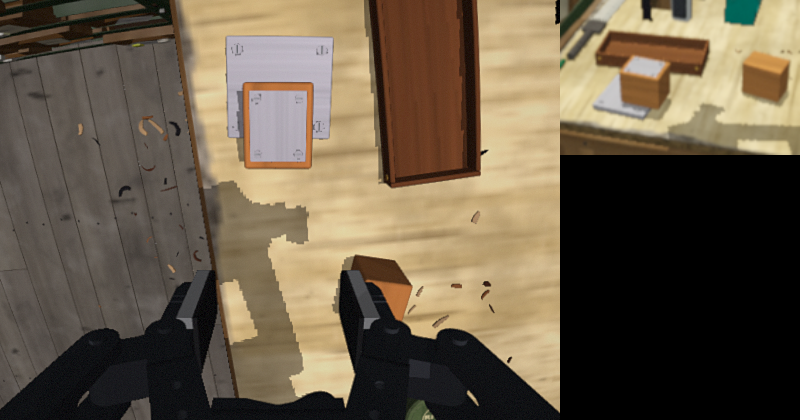

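The medium lies steel face up on the plate, with its top from (244,82) to (312,168). I measure it and the tray's near end for the pick and place.

```bash
python3 - <<'E'
from h import *
d=grab('wrist')
P=quad(d,[(243.5,82),(312.5,83),(311.5,168.5),(244.5,168)],.054,'M')
Pb=quad(d,[(243.5,82),(312.5,83),(311.5,168.5),(244.5,168)],.054)
togo([*P.mean(0),.092],-5.7)
# tray dark-brown mask, extract boundary
hs=cv2.cvtColor(d['image'],cv2.COLOR_BGR2HSV)
m=((hs[...,0]<12)&(hs[...,1]>110)&(hs[...,2]<140)).astype('uint8');m[:,:350]=0;m[200:]=0
c=max(cv2.findContours(m,0,1)[0],key=cv2.contourArea)
print(cv2.approxPolyDP(c,4,True).reshape(-1,2).tolist())
print('near rim corners',plane(d,[(388,186),(480,176)],.02).round(4))
E
```

```text
M c [0.5814 0.2017] L [0.0398 0.0502 0.041  0.0504] ang [-96.5 175.   83.9  -6.4]
 c [0.5814 0.2017] L [0.0398 0.0502 0.041  0.0504] ang [-96.5 175.   83.9  -6.4]
pos [0.524  0.2073 0.2117] open 0.0513 x-head -5.7
shift tool axes [ 0.0579 -0.0003  0.1196]
turn -0.0
[[369, 0], [376, 28], [372, 31], [383, 166], [390, 171], [385, 180], [398, 185], [479, 173], [477, 1]]
near rim corners [[0.529  0.1276 0.02  ]
 [0.5301 0.0593 0.02  ]]
```

Request:
{"name": "drive_tool", "arguments": {
  "rows": [
    [[0.029, 0, 0.02], 0],
    [[0.029, 0, 0.03], 0],
    [[0, 0, 0.03], 0],
    [[0, 0, 0.02], 0],
    [[0, 0, 0.0147], 0],
    [[0, 0, 0], 0]
  ],
  "jaw": 0.3
}}

```text
t: 12.0
tool_pos: [0.5801, 0.2012, 0.0947]
tool_rot: [3.136, -0.156, -0.011]
contact_force: [0.8, 0.6, 0.7]
opening: 0.0598
grip_force: 0.0
```

Request:
{"name": "drive_tool", "arguments": {
  "rows": [
    [[0, 0, 0], 0],
    [[0, 0, 0], 0],
    [[0, 0, 0], 0],
    [[0, 0, 0], 0],
    [[0, 0, -0.01], 0],
    [[0, 0, -0.025], 0],
    [[0, 0, -0.025], 0],
    [[0, 0, -0.02], 0],
    [[0, 0, 0], 0]
  ],
  "jaw": 1.0,
  "grip_force": 50
}}

```text
t: 12.9
tool_pos: [0.5841, 0.2023, 0.1836]
tool_rot: [-3.136, 0.156, -0.012]
contact_force: [0.6, -0.5, -1.8]
opening: 0.0411
grip_force: 52.5
```

```bash
python3 - <<'E'
from h import *
togo([.620,.0964,.177],91.3)
E
```

```text
pos [0.5841 0.2023 0.1836] open 0.0411 x-head -5.68
shift tool axes [0.0461 0.1019 0.0067]
turn -1.6926
```

Request:
{"name": "drive_tool", "arguments": {
  "rows": [
    [[0, 0, 0], -0.145],
    [[0, 0, 0], -0.145],
    [[0, 0, 0], -0.145],
    [[0, 0, 0], -0.145],
    [[0, 0, 0], -0.145],
    [[0, 0, 0], -0.145],
    [[0, 0, 0], -0.145],
    [[0, 0, 0], -0.145],
    [[0, 0, 0], -0.145],
    [[0, 0, 0], -0.145]
  ]
}}

```text
t: 13.9
tool_pos: [0.5813, 0.2017, 0.1772]
tool_rot: [-2.445, -1.971, 0.003]
contact_force: [0.6, -0.3, -2.8]
opening: 0.0412
grip_force: 52.5
```

Request:
{"name": "drive_tool", "arguments": {
  "rows": [
    [[0, 0, 0], -0.145],
    [[0, 0, 0], -0.098],
    [[0, 0, 0], 0],
    [[-0.025, 0.009, 0], 0],
    [[-0.025, 0.009, 0], 0],
    [[-0.025, 0.009, 0], 0],
    [[-0.025, 0.009, 0], 0],
    [[0, 0, 0], 0],
    [[0, 0, 0], 0],
    [[0, 0, 0], 0]
  ]
}}

```text
t: 14.9
tool_pos: [0.6198, 0.1032, 0.1781]
tool_rot: [-2.196, -2.246, 0.001]
contact_force: [-0.5, 0.3, -2.9]
opening: 0.041
grip_force: 52.3
```

```bash
python3 - <<'E'
from h import *
togo([.620,.0964,.177],91.3)
d=grab('wrist','w8.png')
cv2.imwrite('pics/w8c.png',cv2.resize(d['image'],(800,600),interpolation=cv2.INTER_CUBIC))
E
```

```text
pos [0.6198 0.1032 0.1781] open 0.041 x-head 91.29
shift tool axes [-0.0068  0.      0.0011]
turn -0.0002
```

View pics/w8c.png

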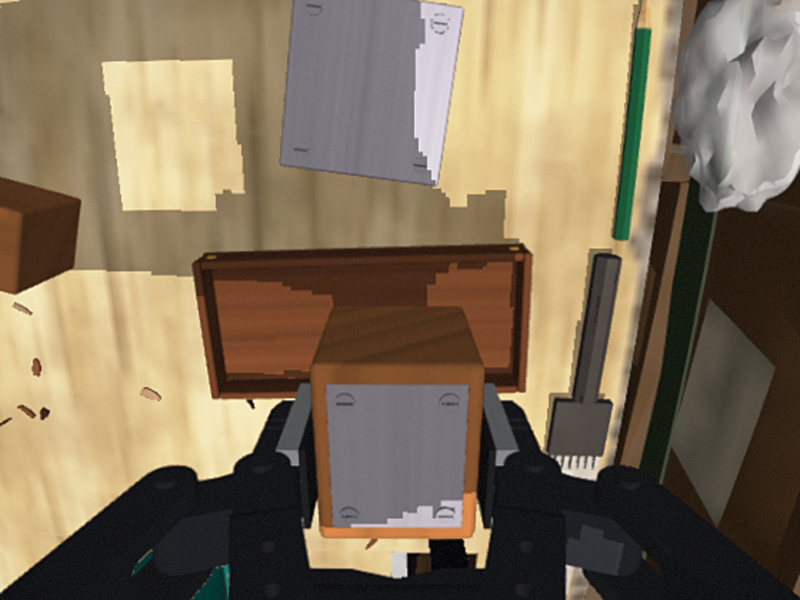

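The medium is held square. The tray rim runs from (203,263) to (530,253) to (526,390) to (212,398) in the enlarged picture. I compute the offset.

```bash
python3 - <<'E'
from h import *
d=grab('wrist')
f=lambda l:(np.array(l)+.5)*.7-.5
P=quad(d,f([(313,363),(483,363),(473,537),(322,537)]),.1355,'Mtop')
print('bottom +y edge',plane(d,f([(334,307),(460,307)]),.0895).round(4))
T=quad(d,f([(203,266),(529,254),(526,390),(212,398)]),.02,'tray');print(T.round(4))
print('inner floor near -y',plane(d,f([(217,392),(522,384)]),.02).round(4))
print('plate',plane(d,f([(281,163),(437,185)]),.008).round(4))
E
```

```text
Mtop c [0.6193 0.1071] L [0.0388 0.0498 0.0394 0.0498] ang [   1.3  -88.4 -178.7   90.9]
bottom +y edge [[0.5991 0.1297 0.0895]
 [0.6381 0.1306 0.0895]]
tray c [0.6056 0.0958] L [0.1426 0.0656 0.1493 0.0649] ang [   3.4  -85.5 -176.9   88.6]
[[0.5335 0.1241]
 [0.6759 0.1327]
 [0.681  0.0673]
 [0.5319 0.0593]]
inner floor near -y [[0.5347 0.0626 0.02  ]
 [0.6788 0.0704 0.02  ]]
plate [[0.5673 0.168  0.008 ]
 [0.6355 0.1599 0.008 ]]
```

Request:
{"name": "drive_tool", "arguments": {
  "rows": [
    [[-0.008, 0, 0], -0.023],
    [[0, 0, 0.02], 0],
    [[0, 0, 0.02], 0],
    [[0, 0, 0.02], 0],
    [[0, 0, 0.01], 0],
    [[0, 0, 0.008], 0],
    [[0, 0, 0.003], 0],
    [[0, 0, 0], 0],
    [[0, 0, 0], 0]
  ]
}}

```text
t: 15.9
tool_pos: [0.6211, 0.0948, 0.0987]
tool_rot: [2.169, 2.271, 0.002]
contact_force: [0.0, -0.1, -2.7]
opening: 0.041
grip_force: 52.4
```

Request:
{"name": "drive_tool", "arguments": {
  "rows": [
    [[0, 0, 0.002], 0],
    [[0, 0, 0.002], 0],
    [[0, 0, 0], 0],
    [[0, 0, 0], 0]
  ]
}}

```text
t: 16.3
tool_pos: [0.6214, 0.0947, 0.0956]
tool_rot: [2.169, 2.271, 0.002]
contact_force: [-2.4, -0.1, 5.9]
opening: 0.041
grip_force: 53.3
```

The TCP height shows the block is well below the rim, so it is inside and touching the floor. I release it, rise and check.

Request:
{"name": "drive_tool", "arguments": {
  "rows": [
    [[0, 0, 0], 0],
    [[0, 0, 0], 0],
    [[0, 0, 0], 0],
    [[0, 0, -0.02], 0],
    [[0, 0, -0.03], 0],
    [[0, 0, -0.03], 0],
    [[0, 0, -0.03], 0],
    [[0, 0, -0.02], 0],
    [[0.04, 0, -0.02], 0],
    [[0.04, 0, 0], 0]
  ],
  "jaw": 0.33
}}

```text
t: 17.3
tool_pos: [0.6186, 0.1749, 0.2481]
tool_rot: [2.17, 2.266, 0.009]
contact_force: [0.0, 0.8, -0.0]
opening: 0.057
grip_force: 0.0
```

Request:
{"name": "drive_tool", "arguments": {
  "rows": [
    [[0.04, -0.04, 0], 0],
    [[0.02, -0.04, 0], 0],
    [[0, -0.02, 0], 0],
    [[0, 0, 0], 0],
    [[0, 0, 0], 0]
  ]
}}

```text
t: 17.8
tool_pos: [0.5192, 0.2256, 0.2439]
tool_rot: [2.169, 2.272, 0.001]
contact_force: [-0.0, 0.4, -0.3]
opening: 0.0574
grip_force: 0.0
```

```bash
python3 - <<'E'
from h import *
togo([.52,.22,.25])
d=grab('wrist','w9.png');im=d['image'];hs=cv2.cvtColor(im,cv2.COLOR_BGR2HSV)
def show(n,m,lo):
    for c in cv2.findContours(m.astype('uint8'),0,1)[0]:
        if cv2.contourArea(c)>lo:
            q=cv2.approxPolyDP(c,4,True).reshape(-1,2);b=cv2.boundingRect(c);print(n,b,int(cv2.contourArea(c)),q.tolist() if len(q)<9 else len(q))
show('steel',(hs[...,1]<45)&(hs[...,2]>110),400)
show('orange',(hs[...,0]<16)&(hs[...,1]>120)&(hs[...,2]>110),300)
show('brown',(hs[...,0]<16)&(hs[...,1]>110),500)
E
```

```text
pos [0.5192 0.2256 0.2439] open 0.0574 x-head 92.65
shift tool axes [-0.0056  0.0005 -0.0061]
steel (531, 196, 29, 97) 1359 14
steel (329, 176, 96, 91) 6182 [[346, 176], [329, 255], [402, 266], [424, 189]]
orange (144, 271, 40, 40) 718 [[183, 280], [151, 271], [144, 307], [155, 310], [166, 290]]
brown (282, 291, 79, 72) 4736 [[283, 292], [283, 362], [360, 362], [346, 315], [346, 291]]
brown (390, 290, 57, 51) 1780 [[390, 291], [405, 320], [422, 336], [439, 340], [446, 304], [439, 290]]
brown (509, 289, 51, 119) 1728 22
brown (144, 250, 76, 62) 1936 10
brown (486, 131, 63, 216) 1423 [[548, 131], [532, 184], [527, 185], [532, 190], [525, 193], [498, 310], [486, 338], [494, 346]]
brown (0, 79, 543, 75) 11702 64
```

```bash
cat >> h.py <<'E'
def box(c,yaw,lx,ly,z):
    a=np.radians(yaw);R=np.array([[np.cos(a),-np.sin(a)],[np.sin(a),np.cos(a)]])
    q=np.array([[-1,1],[1,1],[1,-1],[-1,-1]])*[lx/2,ly/2]
    return np.c_[q@R.T+np.array(c),np.full(4,z)]
E
python3 - <<'E'
from h import *
d=grab('wrist');im=d['image'];hs=cv2.cvtColor(im,cv2.COLOR_BGR2HSV)
print('B top exp',proj(d,box([.4413,.1406],-13.7,.052,.036,.046)).round().tolist())
print('B bot exp',proj(d,box([.4413,.1406],-13.7,.052,.036,0)).round().tolist())
m=((hs[...,0]<16)&(hs[...,1]>110)).astype('uint8')[240:320,135:230]
c=max(cv2.findContours(m,0,1)[0],key=cv2.contourArea)
print((cv2.approxPolyDP(cv2.convexHull(c),2.5,True).reshape(-1,2)+[135,240]).tolist())
for n in('scene','side'):
    d=grab(n);hs=cv2.cvtColor(d['image'],cv2.COLOR_BGR2HSV)
    e=proj(d,box([.6205,.096],2.6,.042,.052,.05));print(n,'M top exp',e.round(1).tolist())
    m=(hs[...,1]<70).astype('uint8');x,y=e.mean(0).astype(int)
    nn,l,s,cc=cv2.connectedComponentsWithStats(m)
    print(s[l[y,x]].tolist(),d['image'][y,x],cc[l[y,x]].round(1))
E
```

```text
B top exp [[149.0, 271.0], [213.0, 288.0], [203.0, 324.0], [142.0, 308.0]]
B bot exp [[165.0, 248.0], [221.0, 263.0], [212.0, 296.0], [158.0, 282.0]]
[[218, 265], [208, 299], [156, 311], [143, 306], [149, 274], [165, 250]]
scene M top exp [[265.9, 203.6], [248.4, 193.4], [267.4, 179.4], [284.9, 189.1]]
[119, 62, 236, 264, 18818] [81 81 82] [254.1 189.1]
side M top exp [[264.5, 205.6], [243.1, 203.5], [250.4, 191.0], [270.8, 192.9]]
[206, 28, 134, 256, 12814] [195 194 196] [281.5 154.9]
```

Block B has not moved. I turn to its yaw (-13.7°) and approach.

Request:
{"name": "drive_tool", "arguments": {
  "rows": [
    [[0, 0, 0], 0.143],
    [[0, 0, 0], 0.143],
    [[0, 0, 0], 0.143],
    [[0, 0, 0], 0.143],
    [[0, 0, 0], 0.143],
    [[0, 0, 0], 0.143],
    [[0, 0, 0], 0.143],
    [[0, 0, 0], 0.143],
    [[0, 0, 0], 0.143],
    [[0, 0, 0], 0.143]
  ]
}}

```text
t: 19.0
tool_pos: [0.5199, 0.2251, 0.2436]
tool_rot: [3.129, 0.282, 0.0]
contact_force: [-0.1, -0.3, -0.2]
opening: 0.0571
grip_force: 0.0
```

Request:
{"name": "drive_tool", "arguments": {
  "rows": [
    [[0, 0, 0], 0.143],
    [[0, 0, 0], 0.143],
    [[0, 0, 0], 0.14],
    [[0, 0, 0], 0],
    [[0, 0, 0], 0]
  ]
}}

```text
t: 19.5
tool_pos: [0.5195, 0.2252, 0.2437]
tool_rot: [3.12, -0.371, -0.0]
contact_force: [0.8, -1.1, 0.5]
opening: 0.0567
grip_force: 0.0
```

```bash
python3 - <<'E'
from h import *
togo([.4413,.1406,.16],-13.7)
E
```

```text
pos [0.5195 0.2252 0.2437] open 0.0567 x-head -13.58
shift tool axes [-0.0562  0.1006  0.0837]
turn 0.0021
```

Request:
{"name": "drive_tool", "arguments": {
  "rows": [
    [[-0.014, 0.025, 0.01], 0.002],
    [[-0.014, 0.025, 0.01], 0],
    [[-0.014, 0.025, 0.02], 0],
    [[-0.0142, 0.0256, 0.02], 0],
    [[0, 0, 0.02], 0],
    [[0, 0, 0], 0],
    [[0, 0, 0], 0],
    [[0, 0, 0], 0]
  ]
}}

```text
t: 20.3
tool_pos: [0.4417, 0.1416, 0.1653]
tool_rot: [-3.118, 0.376, -0.004]
contact_force: [0.2, -0.0, -0.8]
opening: 0.0572
grip_force: 0.0
```

```bash
python3 - <<'E'
from h import *
togo([.4413,.1406,.084],-13.7)
d=grab('wrist','w10.png');im=d['image'];hs=cv2.cvtColor(im,cv2.COLOR_BGR2HSV)
print('B exp',proj(d,box([.4413,.1406],-13.7,.052,.036,.046)).round().tolist(),proj(d,box([.4413,.1406],-13.7,.052,.036,.0)).round().tolist())
m=((hs[...,0]<16)&(hs[...,1]>120)).astype('uint8');m[:,:200]=0;m[:,360:]=0
for c in cv2.findContours(m,0,1)[0]:
    if cv2.contourArea(c)>800: print((cv2.approxPolyDP(cv2.convexHull(c),3,True).reshape(-1,2)).tolist())
E
```

```text
pos [0.4417 0.1416 0.1653] open 0.0572 x-head -13.76
shift tool axes [-0.0004  0.0011  0.0813]
turn -0.001
B exp [[248.0, 286.0], [246.0, 196.0], [315.0, 196.0], [312.0, 286.0]] [[253.0, 252.0], [252.0, 177.0], [308.0, 177.0], [307.0, 252.0]]
[[307, 180], [316, 201], [311, 283], [250, 284], [248, 200], [253, 183]]
[[359, 0], [359, 48], [270, 74], [248, 0]]
```

The projected corners match the image within a few pixels. I lower and grip.

Request:
{"name": "drive_tool", "arguments": {
  "rows": [
    [[-0.001, 0.001, 0.025], 0],
    [[0, 0, 0.025], 0],
    [[0, 0, 0.02], 0],
    [[0, 0, 0.009], 0],
    [[0, 0, 0], 0],
    [[0, 0, 0], 0]
  ]
}}

```text
t: 20.95
tool_pos: [0.4402, 0.1407, 0.0859]
tool_rot: [-3.118, 0.377, -0.003]
contact_force: [0.4, -0.1, 0.1]
opening: 0.0574
grip_force: 0.0
```

Request:
{"name": "drive_tool", "arguments": {
  "rows": [
    [[0, 0, 0], 0],
    [[0, 0, 0], 0],
    [[0, 0, 0], 0],
    [[0, 0, 0], 0],
    [[0, 0, 0], 0],
    [[0, 0, -0.008], 0],
    [[0, 0, 0], 0],
    [[0, 0, 0], 0]
  ],
  "jaw": 1.0,
  "grip_force": 50
}}

```text
t: 21.75
tool_pos: [0.4388, 0.1404, 0.0924]
tool_rot: [3.119, -0.378, -0.001]
contact_force: [0.3, -0.4, -2.7]
opening: 0.0353
grip_force: 50.9
```

```bash
python3 - <<'E'
from h import *
u=np.array([.995,-.0993]);e=np.array([.5706,.2030])
togo([*(e-.041*u),.094],-5.7)
E
```

```text
pos [0.4388 0.1404 0.0924] open 0.0353 x-head -13.82
shift tool axes [ 0.0725 -0.0865 -0.0017]
turn -0.1417
```

Request:
{"name": "drive_tool", "arguments": {
  "rows": [
    [[0.01, -0.03, 0], 0],
    [[0.02, -0.03, 0], 0],
    [[0.02, -0.0265, 0], 0],
    [[0.0225, 0, 0], 0],
    [[0, 0, 0], -0.142],
    [[0, 0, 0], 0],
    [[0, 0, 0.008], 0],
    [[0, 0, 0], 0]
  ]
}}

```text
t: 22.55
tool_pos: [0.5307, 0.2073, 0.086]
tool_rot: [-3.137, 0.16, -0.001]
contact_force: [-3.5, -0.8, 7.6]
opening: 0.0356
grip_force: 53.2
```

Request:
{"name": "drive_tool", "arguments": {
  "rows": [
    [[0.006, 0, 0], 0],
    [[0.006, 0, 0], 0],
    [[0.002, 0, 0], 0],
    [[0, 0, 0], 0],
    [[0, 0, 0], 0]
  ]
}}

```text
t: 23.05
tool_pos: [0.5439, 0.2062, 0.086]
tool_rot: [-3.137, 0.16, 0.001]
contact_force: [-4.2, -0.6, 7.4]
opening: 0.0358
grip_force: 53.3
```

```bash
python3 - <<'E'
from h import *
u=np.array([.995,-.0993]);e=np.array([.5706,.2030])
togo([*(e-.026*u),.0845],-5.7)
E
```

```text
pos [0.5439 0.2062 0.086 ] open 0.0358 x-head -5.83
shift tool axes [0.0009 0.0006 0.0015]
turn -0.0022
```

Request:
{"name": "drive_tool", "arguments": {
  "rows": [
    [[0.001, 0, -0.001], 0],
    [[0.001, 0, 0], 0],
    [[0, 0, 0], 0]
  ]
}}

```text
t: 23.35
tool_pos: [0.5446, 0.2061, 0.0861]
tool_rot: [-3.137, 0.159, 0.008]
contact_force: [-9.1, 1.9, 9.7]
opening: 0.0352
grip_force: 53.5
```

Request:
{"name": "drive_tool", "arguments": {
  "rows": [
    [[0.001, 0, 0], 0],
    [[0.001, 0, 0], 0],
    [[0, 0, 0], 0]
  ]
}}

```text
t: 23.65
tool_pos: [0.545, 0.2061, 0.0862]
tool_rot: [-3.137, 0.159, 0.016]
contact_force: [-15.7, 1.3, 16.0]
opening: 0.0353
grip_force: 54.3
```

The foot is at the stop. I release, back off and set up behind the block with the tips lower this time, so the push can follow the arc.

Request:
{"name": "drive_tool", "arguments": {
  "rows": [
    [[-0.003, 0, 0], 0],
    [[0, 0, 0], 0],
    [[0, 0, 0], 0],
    [[0, 0, 0], 0],
    [[-0.015, 0, 0], 0],
    [[-0.015, 0, 0], 0],
    [[-0.014, 0, 0], 0],
    [[0, 0, 0], 0]
  ],
  "jaw": 0.33
}}

```text
t: 24.45
tool_pos: [0.4998, 0.21, 0.0851]
tool_rot: [3.137, -0.155, -0.002]
contact_force: [0.2, -0.4, 0.5]
opening: 0.0575
grip_force: 0.0
```

Request:
{"name": "drive_tool", "arguments": {
  "rows": [
    [[0, 0, -0.01], 0],
    [[0, 0, -0.01], 0],
    [[0, 0, 0], 0],
    [[0, 0, 0], 0],
    [[0, 0, 0], 0]
  ],
  "jaw": 0.84
}}

```text
t: 24.95
tool_pos: [0.5016, 0.21, 0.1057]
tool_rot: [-3.138, 0.156, -0.0]
contact_force: [0.1, 0.6, -0.5]
opening: 0.0137
grip_force: 0.0
```

```bash
python3 - <<'E'
from h import *
u=np.array([.995,-.0993]);e=np.array([.5706,.2030])
togo([*(e-.063*u),.1055],-5.7)
d=grab('wrist','w11.png');im=d['image'];hs=cv2.cvtColor(im,cv2.COLOR_BGR2HSV)
ce=e-.026*u
print('exp',proj(d,box(ce,-5.7,.052,.036,.046)).round().tolist(),proj(d,box(ce,-5.7,.052,.036,.0)).round().tolist())
m=((hs[...,0]<16)&(hs[...,1]>120)).astype('uint8');m[:,:200]=0;m[:,360:]=0
for c in cv2.findContours(m,0,1)[0]:
    if cv2.contourArea(c)>800: print((cv2.approxPolyDP(cv2.convexHull(c),3,True).reshape(-1,2)).tolist())
E
```

```text
pos [0.5016 0.21   0.1057] open 0.0137 x-head -5.69
shift tool axes [0.0063 0.0001 0.0002]
turn 0.0001
exp [[231.0, 260.0], [226.0, 119.0], [333.0, 119.0], [327.0, 260.0]] [[242.0, 220.0], [239.0, 111.0], [319.0, 111.0], [315.0, 220.0]]
[[326, 122], [321, 259], [231, 258], [226, 123], [240, 114], [315, 115]]
```

Everything matches the expected pose, so I push along the arc.

Request:
{"name": "drive_tool", "arguments": {
  "rows": [
    [[0.004, 0, 0], 0],
    [[0.004, 0, 0], 0],
    [[0.002, 0, -0.002], 0],
    [[0.002, 0, -0.003], 0],
    [[0.002, 0, -0.003], 0]
  ]
}}

```text
t: 25.5
tool_pos: [0.5136, 0.2087, 0.1127]
tool_rot: [3.137, -0.156, -0.01]
contact_force: [-5.9, 0.5, 2.9]
opening: 0.0137
grip_force: 3.3
```

Request:
{"name": "drive_tool", "arguments": {
  "rows": [
    [[0.002, 0, -0.003], 0],
    [[0.002, 0, -0.003], 0],
    [[0.002, 0, -0.0025], 0]
  ]
}}

```text
t: 25.8
tool_pos: [0.5216, 0.208, 0.1221]
tool_rot: [3.138, -0.156, 0.0]
contact_force: [-1.8, -0.4, -1.2]
opening: 0.0139
grip_force: 0.4
```

Request:
{"name": "drive_tool", "arguments": {
  "rows": [
    [[0.0025, 0, -0.0022], 0],
    [[0.0025, 0, -0.002], 0],
    [[0.0026, 0, -0.002], 0],
    [[0.0028, 0, -0.0016], 0],
    [[0.003, 0, -0.0016], 0]
  ]
}}

```text
t: 26.3
tool_pos: [0.5351, 0.2067, 0.1318]
tool_rot: [-3.138, 0.156, -0.001]
contact_force: [-0.5, -0.8, 0.4]
opening: 0.0142
grip_force: 0.3
```

```bash
cat > tilt.py <<'E'
from h import *
u=np.array([.995,-.0993,0]);v=np.array([.0993,.995,0]);e=np.array([.5706,.2030,.008])
def chk(L,H,w,th):   # expected +y side-face corners in the side view at tilt th
    d=grab('side');im=d['image'];hs=cv2.cvtColor(im,cv2.COLOR_BGR2HSV)
    c,s=np.cos(np.radians(th)),np.sin(np.radians(th))
    q=[(-L,-8),(-L,H-8),(0,H-8),(0,-8)]
    X=[e+u*(a*c+b*s)/1e3+np.array([0,0,1])*(-a*s+b*c)/1e3+v*w/2e3 for a,b in q]
    p=proj(d,X);print('exp',p.round().tolist())
    m=((hs[...,0]<16)&(hs[...,1]>140)&(hs[...,2]>90)).astype('uint8')
    x0,y0=p.min(0).astype(int)-12;x1,y1=p.max(0).astype(int)+12
    k=m[y0:y1,x0:x1];C=max(cv2.findContours(k,0,1)[0],key=cv2.contourArea)
    print('seen',(cv2.approxPolyDP(cv2.convexHull(C),2,True).reshape(-1,2)+[x0,y0]).tolist())
E
python3 - <<'E'
from tilt import *
o=ctrl.get_obs();print(o['tool_pos'],o['contact_force'].round(1))
chk(52,46,36,38)
E
```

```text
[0.5350502  0.2066886  0.13181366] [-0.5 -0.8  0.4]
exp [[288.0, 249.0], [272.0, 227.0], [250.0, 239.0], [266.0, 259.0]]
seen [[293, 239], [286, 249], [268, 258], [254, 240], [275, 225], [290, 234]]
```

It tilts as computed, at about 38°. I continue.

Request:
{"name": "drive_tool", "arguments": {
  "rows": [
    [[0.003, 0, -0.0013], 0],
    [[0.003, 0, -0.001], 0],
    [[0.0032, 0, -0.001], 0],
    [[0.0033, 0, -0.0006], 0],
    [[0.0033, 0, -0.0005], 0],
    [[0.0033, 0, -0.0003], 0],
    [[0.003, 0, 0], 0],
    [[0.003, 0, 0], 0]
  ]
}}

```text
t: 27.15
tool_pos: [0.5605, 0.2043, 0.137]
tool_rot: [-3.137, 0.156, -0.002]
contact_force: [-1.3, -0.2, 3.7]
opening: 0.0136
grip_force: 1.6
```

Request:
{"name": "drive_tool", "arguments": {
  "rows": [
    [[0.003, 0, 0], 0],
    [[0.003, 0, 0], 0],
    [[0.003, 0, 0], 0],
    [[0.003, 0, 0], 0],
    [[0, 0, 0], 0]
  ]
}}

```text
t: 27.65
tool_pos: [0.572, 0.203, 0.1363]
tool_rot: [-3.138, 0.156, -0.001]
contact_force: [-0.3, -0.5, 3.7]
opening: 0.0139
grip_force: 1.7
```

```bash
python3 - <<'E'
from tilt import *
o=ctrl.get_obs();print(o['tool_pos'],o['contact_force'].round(1))
chk(52,46,36,90)
E
```

```text
[0.5720238  0.20296756 0.13628154] [-0.3 -0.5  3.7]
exp [[267.0, 231.0], [242.0, 227.0], [243.0, 251.0], [267.0, 257.0]]
seen [[270, 256], [250, 248], [229, 217], [233, 214], [278, 214], [278, 232]]
```

Request:
{"name": "drive_tool", "arguments": {
  "rows": [
    [[0.003, 0, -0.001], 0],
    [[0.003, 0, -0.001], 0],
    [[0.002, 0, -0.002], 0],
    [[0, 0, -0.02], 0],
    [[-0.02, 0, -0.03], 0],
    [[-0.03, 0, -0.03], 0],
    [[-0.015, 0, 0], 0],
    [[0, 0, 0], 0],
    [[0, 0, 0], 0]
  ]
}}

```text
t: 28.6
tool_pos: [0.5147, 0.2086, 0.2197]
tool_rot: [3.137, -0.155, -0.001]
contact_force: [-0.2, -0.0, -1.4]
opening: 0.0137
grip_force: 0.0
```

```bash
python3 - <<'E'
from tilt import *
togo([.6,.2,.1],-5.7)
chk(52,46,36,90)
d=grab('wrist','w12.png');im=d['image'];hs=cv2.cvtColor(im,cv2.COLOR_BGR2HSV)
E2=e[:2];U=u[:2]
for off in(8,): 
    c=E2+U*(.023-.008)
    print('exp top',proj(d,box(c,-5.7,.046,.036,.060)).round().tolist())
m=((hs[...,0]<16)&(hs[...,1]>120)).astype('uint8');m[:,:180]=0;m[:,350:]=0
for C in cv2.findContours(m,0,1)[0]:
    if cv2.contourArea(C)>500: print((cv2.approxPolyDP(cv2.convexHull(C),3,True).reshape(-1,2)).tolist())
E
```

```text
pos [0.5147 0.2086 0.2197] open 0.0137 x-head -5.67
shift tool axes [8.580e-02 1.000e-04 1.196e-01]
turn 0.0005
exp [[267.0, 231.0], [242.0, 227.0], [243.0, 251.0], [267.0, 257.0]]
seen [[269, 255], [248, 250], [247, 229], [273, 228]]
exp top [[248.0, 143.0], [247.0, 63.0], [310.0, 63.0], [308.0, 143.0]]
[[304, 74], [305, 150], [250, 151], [247, 75]]
[[180, 42], [222, 295], [220, 302]]
```

```bash
python3 - <<'E'
from tilt import *
d=grab('wrist')
P=quad(d,[(247,74),(304.5,74),(305,151),(250,151)],.06,'N'); 
togo([*P.mean(0),.094],-5.7)
E
```

```text
N c [0.58   0.2029] L [0.0331 0.0447 0.0334 0.0447] ang [-95.7 175.7  84.3  -4.6]
pos [0.5151 0.2084 0.2192] open 0.0141 x-head -5.71
shift tool axes [ 0.0654 -0.001   0.1251]
turn -0.0002
```

Request:
{"name": "drive_tool", "arguments": {
  "rows": [
    [[0.025, -0.001, 0.01], 0],
    [[0.025, 0, 0.02], 0],
    [[0.0154, 0, 0.02], 0],
    [[0, 0, 0.025], 0],
    [[0, 0, 0.025], 0],
    [[0, 0, 0.02], 0],
    [[0, 0, 0.005], 0],
    [[0, 0, 0], 0],
    [[0, 0, 0], 0]
  ],
  "jaw": 0.33
}}

```text
t: 29.65
tool_pos: [0.5809, 0.2033, 0.0962]
tool_rot: [-3.137, 0.156, -0.002]
contact_force: [-0.4, 0.3, 0.4]
opening: 0.0568
grip_force: 0.0
```

Request:
{"name": "drive_tool", "arguments": {
  "rows": [
    [[0, 0, 0], 0],
    [[0, 0, 0], 0],
    [[0, 0, 0], 0],
    [[0, 0, 0], 0],
    [[0, 0, 0], 0],
    [[0, 0, -0.006], 0],
    [[0, 0, 0], 0],
    [[0, 0, 0], 0]
  ],
  "jaw": 1.0
}}

```text
t: 30.45
tool_pos: [0.5794, 0.2031, 0.1005]
tool_rot: [3.137, -0.156, -0.002]
contact_force: [-0.4, -0.2, -3.0]
opening: 0.0353
grip_force: 50.7
```

Request:
{"name": "drive_tool", "arguments": {
  "rows": [
    [[-0.015, 0, 0], 0],
    [[-0.015, 0, 0], 0],
    [[-0.015, 0, 0], 0],
    [[0, 0, 0], 0],
    [[0, 0, 0], 0],
    [[0, 0, 0.007], 0],
    [[0, 0, 0.005], 0],
    [[0, 0, 0], 0],
    [[0, 0, 0], 0]
  ]
}}

```text
t: 31.35
tool_pos: [0.5357, 0.2076, 0.089]
tool_rot: [3.138, -0.156, 0.0]
contact_force: [-0.4, 0.1, -1.1]
opening: 0.0355
grip_force: 50.8
```

Request:
{"name": "drive_tool", "arguments": {
  "rows": [
    [[0, 0, 0.002], 0],
    [[0, 0, 0], 0],
    [[0.005, 0, 0], 0],
    [[0.005, 0, 0], 0],
    [[0.002, 0, 0], 0],
    [[0, 0, 0], 0],
    [[0, 0, 0], 0]
  ]
}}

```text
t: 32.05
tool_pos: [0.5478, 0.207, 0.089]
tool_rot: [-3.137, 0.156, -0.0]
contact_force: [-4.3, 0.8, 8.3]
opening: 0.0357
grip_force: 52.1
```

Request:
{"name": "drive_tool", "arguments": {
  "rows": [
    [[0.001, 0, 0], 0],
    [[0.001, 0, 0], 0],
    [[0, 0, 0], 0]
  ]
}}

```text
t: 32.35
tool_pos: [0.5489, 0.207, 0.0891]
tool_rot: [-3.137, 0.156, 0.004]
contact_force: [-9.1, 1.0, 11.0]
opening: 0.0357
grip_force: 52.4
```

Request:
{"name": "drive_tool", "arguments": {
  "rows": [
    [[0.001, 0, 0], 0],
    [[0.001, 0, 0], 0],
    [[0, 0, 0], 0]
  ]
}}

```text
t: 32.65
tool_pos: [0.5494, 0.207, 0.0891]
tool_rot: [-3.137, 0.156, 0.012]
contact_force: [-15.8, 1.6, 17.2]
opening: 0.0354
grip_force: 53.1
```

Request:
{"name": "drive_tool", "arguments": {
  "rows": [
    [[-0.003, 0, 0], 0],
    [[0, 0, 0], 0],
    [[0, 0, 0], 0],
    [[0, 0, 0], 0],
    [[-0.014, 0, 0], 0],
    [[-0.014, 0, 0], 0],
    [[-0.014, 0, 0], 0],
    [[0, 0, 0], 0]
  ],
  "jaw": 0.33
}}

```text
t: 33.45
tool_pos: [0.5048, 0.2106, 0.0866]
tool_rot: [3.137, -0.155, -0.003]
contact_force: [0.4, -0.9, -0.0]
opening: 0.0572
grip_force: 0.0
```

Request:
{"name": "drive_tool", "arguments": {
  "rows": [
    [[0, 0.001, -0.01], 0],
    [[0, 0, -0.01], 0],
    [[0, 0, 0], 0],
    [[0, 0, 0], 0],
    [[0, 0, 0], 0]
  ],
  "jaw": 0.84
}}

```text
t: 33.95
tool_pos: [0.5065, 0.2095, 0.1073]
tool_rot: [-3.138, 0.156, -0.0]
contact_force: [-0.3, 0.3, 0.1]
opening: 0.0139
grip_force: 0.0
```

```bash
python3 - <<'E'
from h import *
u=np.array([.995,-.0993]);v=np.array([.0993,.995]);e=np.array([.5706,.2030])
togo([*(e-.057*u),.1055],-5.7)
d=grab('wrist','w13.png');im=d['image'];hs=cv2.cvtColor(im,cv2.COLOR_BGR2HSV)
ce=e-.023*u
print('exp',proj(d,box(ce,-5.7,.046,.036,.052)).round().tolist(),proj(d,box(ce,-5.7,.046,.036,.0)).round().tolist())
m=((hs[...,0]<16)&(hs[...,1]>120)).astype('uint8');m[:,:200]=0;m[:,360:]=0
for c in cv2.findContours(m,0,1)[0]:
    if cv2.contourArea(c)>800: print((cv2.approxPolyDP(cv2.convexHull(c),3,True).reshape(-1,2)).tolist())
E
```

```text
pos [0.5065 0.2095 0.1073] open 0.0139 x-head -5.69
shift tool axes [0.0074 0.0001 0.0018]
turn 0.0001
exp [[230.0, 262.0], [224.0, 135.0], [334.0, 135.0], [328.0, 262.0]] [[242.0, 217.0], [240.0, 122.0], [318.0, 122.0], [315.0, 217.0]]
[[312, 126], [325, 141], [319, 260], [226, 260], [220, 139], [237, 125]]
```

Request:
{"name": "drive_tool", "arguments": {
  "rows": [
    [[0.004, -0.002, 0], 0],
    [[0.004, 0, 0], 0],
    [[0.002, 0, -0.002], 0],
    [[0.002, 0, -0.003], 0],
    [[0.002, 0, -0.0025], 0],
    [[0.002, 0, -0.0025], 0],
    [[0.002, 0, -0.0025], 0],
    [[0.0023, 0, -0.0022], 0]
  ]
}}

```text
t: 34.8
tool_pos: [0.5271, 0.2095, 0.1224]
tool_rot: [-3.138, 0.156, -0.001]
contact_force: [-0.3, -0.3, -0.3]
opening: 0.0134
grip_force: 0.3
```

Request:
{"name": "drive_tool", "arguments": {
  "rows": [
    [[0.0024, 0, -0.002], 0],
    [[0.0024, 0, -0.0018], 0],
    [[0.0025, 0, -0.0018], 0],
    [[0.0026, 0, -0.0014], 0],
    [[0.0027, 0, -0.0013], 0]
  ]
}}

```text
t: 35.3
tool_pos: [0.5396, 0.2083, 0.1305]
tool_rot: [-3.138, 0.156, -0.0]
contact_force: [-0.8, 0.0, 0.6]
opening: 0.0137
grip_force: 0.2
```

```bash
python3 - <<'E'
from tilt import *
o=ctrl.get_obs();print(o['tool_pos'],o['contact_force'].round(1))
chk(46,52,40,38)
E
```

```text
[0.53956824 0.20826503 0.13045873] [-0.8  0.   0.6]
exp [[285.0, 251.0], [267.0, 227.0], [248.0, 237.0], [265.0, 260.0]]
seen [[235, 214], [265, 214], [272, 217], [286, 250], [266, 258], [235, 219]]
```

Tilting well, so I continue over the balance point.

Request:
{"name": "drive_tool", "arguments": {
  "rows": [
    [[0.003, 0, -0.001], 0],
    [[0.003, 0, -0.001], 0],
    [[0.003, 0, -0.0006], 0],
    [[0.003, 0, -0.0005], 0],
    [[0.003, 0, -0.0004], 0],
    [[0.003, 0, 0], 0],
    [[0.003, 0, 0], 0],
    [[0.003, 0, 0], 0],
    [[0.003, 0, 0], 0],
    [[0.003, 0, 0], 0]
  ]
}}

```text
t: 36.35
tool_pos: [0.5694, 0.2053, 0.1338]
tool_rot: [3.138, -0.156, 0.0]
contact_force: [0.1, -0.1, -0.7]
opening: 0.0137
grip_force: 0.0
```

Request:
{"name": "drive_tool", "arguments": {
  "rows": [
    [[0.003, 0, 0], 0],
    [[0.003, 0, 0], 0],
    [[0.003, 0, -0.001], 0],
    [[0, 0, -0.02], 0],
    [[-0.02, 0, -0.03], 0],
    [[-0.03, 0, -0.03], 0],
    [[-0.02, 0, 0], 0],
    [[0, 0, 0], 0],
    [[0, 0, 0], 0]
  ]
}}

```text
t: 37.25
tool_pos: [0.5085, 0.2113, 0.2146]
tool_rot: [3.138, -0.155, 0.0]
contact_force: [0.7, -0.2, -0.2]
opening: 0.0134
grip_force: 0.0
```

```bash
python3 - <<'E'
from tilt import *
d=grab('wrist','w14.png');im=d['image'];hs=cv2.cvtColor(im,cv2.COLOR_BGR2HSV)
togo([.6,.2,.1],-5.7)
c=e[:2]+u[:2]*(.026-.013)
print('exp top',proj(d,box(c,-5.7,.052,.036,.054)).round().tolist())
m=((hs[...,0]<16)&(hs[...,1]>120)).astype('uint8');m[:,:180]=0;m[:,350:]=0
for C in cv2.findContours(m,0,1)[0]:
    if cv2.contourArea(C)>200: print((cv2.approxPolyDP(cv2.convexHull(C),3,True).reshape(-1,2)).tolist())
x,y=proj(d,[[*c,.054]])[0].astype(int);print('centre colour',im[y-8:y+8,x-8:x+8].mean((0,1)))
E
```

```text
pos [0.5087 0.2112 0.2143] open 0.0135 x-head -5.68
shift tool axes [0.092  0.0021 0.1142]
turn 0.0003
exp top [[252.0, 140.0], [251.0, 49.0], [314.0, 49.0], [312.0, 140.0]]
[[307, 53], [306, 140], [250, 140], [249, 53]]
[[222, 298], [184, 72], [180, 8], [224, 289]]
centre colour [181.64453125 171.84765625 178.5703125 ]
```

The narrow block now shows steel on top. I measure it and pick it up.

```bash
python3 - <<'E'
from tilt import *
d=grab('wrist')
P=quad(d,[(248.5,52.5),(307.5,52.5),(306.5,140.7),(249.5,140.7)],.054,'N'); 
togo([*P.mean(0),.097],-5.7)
E
```

```text
N c [0.5828 0.204 ] L [0.0337 0.0505 0.0345 0.0505] ang [-95.7 174.7  84.3  -6.1]
pos [0.5088 0.2111 0.2141] open 0.0137 x-head -5.7
shift tool axes [ 0.0744 -0.0003  0.117 ]
turn -0.0001
```

Request:
{"name": "drive_tool", "arguments": {
  "rows": [
    [[0.025, 0, 0.01], 0],
    [[0.025, 0, 0.02], 0],
    [[0.0244, 0, 0.02], 0],
    [[0, 0, 0.025], 0],
    [[0, 0, 0.025], 0],
    [[0, 0, 0.017], 0],
    [[0, 0, 0], 0],
    [[0, 0, 0], 0],
    [[0, 0, 0], 0]
  ],
  "jaw": 0.33
}}

```text
t: 38.25
tool_pos: [0.5836, 0.2042, 0.0994]
tool_rot: [-3.137, 0.156, -0.004]
contact_force: [0.9, 0.4, 0.3]
opening: 0.0571
grip_force: 0.0
```

Request:
{"name": "drive_tool", "arguments": {
  "rows": [
    [[0, 0, 0], 0],
    [[0, 0, 0], 0],
    [[0, 0, 0], 0],
    [[0, 0, 0], 0],
    [[0, 0, 0], 0],
    [[0, 0, -0.01], 0],
    [[0, 0, -0.03], 0],
    [[0, 0, -0.04], 0],
    [[0, 0, 0], 0],
    [[0, 0, 0], 0]
  ],
  "jaw": 1.0,
  "grip_force": 50
}}

```text
t: 39.25
tool_pos: [0.5826, 0.2041, 0.1786]
tool_rot: [-3.137, 0.156, -0.002]
contact_force: [-0.6, -0.5, -3.6]
opening: 0.0352
grip_force: 51.0
```

Request:
{"name": "drive_tool", "arguments": {
  "rows": [
    [[0, 0, 0], -0.147],
    [[0, 0, 0], -0.147],
    [[0, 0, 0], -0.147],
    [[0, 0, 0], -0.147],
    [[0, 0, 0], -0.147],
    [[0, 0, 0], -0.147],
    [[0, 0, 0], -0.147],
    [[0, 0, 0], -0.147],
    [[0, 0, 0], -0.147],
    [[0, 0, 0], -0.147]
  ]
}}

```text
t: 40.25
tool_pos: [0.5807, 0.2036, 0.1744]
tool_rot: [-2.424, -1.994, 0.008]
contact_force: [0.0, 0.4, -2.5]
opening: 0.0353
grip_force: 50.9
```

Request:
{"name": "drive_tool", "arguments": {
  "rows": [
    [[0, 0, 0], -0.147],
    [[0, 0, 0], -0.1],
    [[0, 0, 0], 0],
    [[0, 0, 0], 0]
  ]
}}

```text
t: 40.65
tool_pos: [0.5813, 0.2038, 0.1757]
tool_rot: [-2.17, -2.269, 0.005]
contact_force: [-0.4, 0.5, -3.6]
opening: 0.0353
grip_force: 50.9
```

```bash
python3 - <<'E'
from tilt import *
togo([.556,.120,.178],92.6)
print(ctrl.get_obs()['grip_force'])
d=grab('wrist','w15.png')
cv2.imwrite('pics/w15c.png',cv2.resize(d['image'],(800,600),interpolation=cv2.INTER_CUBIC))
E
```

```text
pos [0.5813 0.2038 0.1757] open 0.0353 x-head 92.58
shift tool axes [-0.0826 -0.0291 -0.0022]
turn -0.0004
50.859925746917725
```

Request:
{"name": "drive_tool", "arguments": {
  "rows": [
    [[-0.02, -0.007, 0], 0],
    [[-0.02, -0.007, 0], 0],
    [[-0.02, -0.007, 0], 0],
    [[-0.0226, -0.0081, 0], 0],
    [[0, 0, 0], 0],
    [[0, 0, 0], 0],
    [[0, 0, 0], 0]
  ]
}}

```text
t: 41.4
tool_pos: [0.5574, 0.1206, 0.1778]
tool_rot: [-2.169, -2.273, -0.0]
contact_force: [-0.4, -1.1, -1.8]
opening: 0.0351
grip_force: 50.9
```

```bash
python3 - <<'E'
from tilt import *
togo([.556,.0955,.178],92.6)
d=grab('wrist','w16.png')
cv2.imwrite('pics/w16c.png',cv2.resize(d['image'],(800,600),interpolation=cv2.INTER_CUBIC))
E
```

```text
pos [0.5574 0.1206 0.1778] open 0.0351 x-head 92.69
shift tool axes [-0.025  -0.0026 -0.0002]
turn 0.0015
```

View pics/w16c.png

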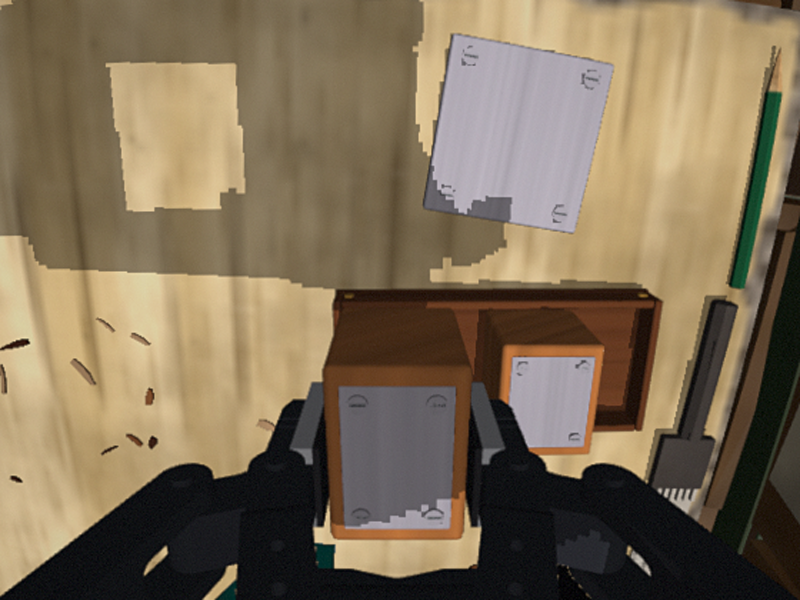

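The medium sits in the tray with its top at (503,346)-(602,348)-(593,453), and the narrow is held square. I compute the gap.

```bash
python3 - <<'E'
from tilt import *
d=grab('wrist')
f=lambda l:(np.array(l)+.5)*.7-.5
print(quad(d,f([(502,346),(603,348),(594,454),(505,454)]),.050,'Med').round(4))
print('if .052',plane(d,f([(502,346),(603,348),(594,454)]),.053).round(4).tolist())
print(quad(d,f([(328,365),(473,364),(465,538),(330,538)]),.1345,'Nar').round(4))
print('tray far rim',plane(d,f([(660,304),(642,431)]),.02).round(4))
print('nar bottom edge',plane(d,f([(349,310),(457,309)]),.0885).round(4))
E
```

```text
Med c [0.6222 0.0959] L [0.0411 0.0497 0.039  0.0502] ang [   1.2  -84.4 -178.4   98. ]
[[0.5987 0.1202]
 [0.6398 0.1211]
 [0.6447 0.0716]
 [0.6057 0.0705]]
if .052 [[0.598, 0.1215, 0.053], [0.6385, 0.1223, 0.053], [0.6433, 0.0736, 0.053]]
Nar c [0.5572 0.1237] L [0.0333 0.0501 0.0354 0.0499] ang [   3.1  -86.8 -177.4   90.7]
[[0.5398 0.1478]
 [0.573  0.1496]
 [0.5758 0.0996]
 [0.5404 0.098 ]]
tray far rim [[0.676  0.1316 0.02  ]
 [0.6807 0.0658 0.02  ]]
nar bottom edge [[0.5408 0.1456 0.0885]
 [0.5744 0.1475 0.0885]]
```

Request:
{"name": "drive_tool", "arguments": {
  "rows": [
    [[-0.013, 0, 0], 0],
    [[-0.0134, 0, 0], 0],
    [[0, 0, 0.02], 0],
    [[0, 0, 0.02], 0],
    [[0, 0, 0.02], 0],
    [[0, 0, 0.01], 0],
    [[0, 0, 0.007], 0],
    [[0, 0, 0.003], 0],
    [[0, 0, 0], 0],
    [[0, 0, 0], 0]
  ]
}}

```text
t: 42.5
tool_pos: [0.5592, 0.0937, 0.0988]
tool_rot: [2.168, 2.272, 0.002]
contact_force: [0.2, -0.5, -2.8]
opening: 0.0351
grip_force: 50.9
```

Request:
{"name": "drive_tool", "arguments": {
  "rows": [
    [[0, 0, 0.002], 0],
    [[0, 0, 0.001], 0],
    [[0, 0, 0], 0],
    [[0, 0, 0], 0]
  ]
}}

```text
t: 42.9
tool_pos: [0.559, 0.0938, 0.0957]
tool_rot: [2.168, 2.273, 0.001]
contact_force: [-1.1, 0.2, 3.0]
opening: 0.0355
grip_force: 51.4
```

Floor contact came at the same height as for the medium. I release, rise and go behind it to slide it up to the medium.

Request:
{"name": "drive_tool", "arguments": {
  "rows": [
    [[0, 0, 0], 0],
    [[0, 0, 0], 0],
    [[0, 0, 0], 0],
    [[0, 0, -0.02], 0],
    [[0, 0, -0.03], 0],
    [[0, 0, -0.02], 0],
    [[0, -0.02, 0], 0],
    [[0, -0.022, 0], 0],
    [[0, 0, 0], 0],
    [[0, 0, 0], 0]
  ],
  "jaw": 0.47
}}

```text
t: 43.9
tool_pos: [0.5167, 0.0918, 0.1648]
tool_rot: [2.168, 2.273, 0.001]
contact_force: [-0.0, -0.0, -0.3]
opening: 0.0454
grip_force: 0.0
```

Request:
{"name": "drive_tool", "arguments": {
  "rows": [
    [[0, -0.005, 0], 0],
    [[0, 0, 0], 0],
    [[0, 0, 0], 0],
    [[0, 0, 0.02], 0],
    [[0, 0, 0.02], 0],
    [[0, 0, 0.02], 0],
    [[0, 0, 0], 0],
    [[0, 0, 0], 0]
  ],
  "jaw": 1.0,
  "grip_force": 20
}}

```text
t: 44.7
tool_pos: [0.5117, 0.0915, 0.1048]
tool_rot: [-2.168, -2.273, 0.001]
contact_force: [-0.1, -0.6, 0.6]
opening: -0.0003
grip_force: 0.0
```

```bash
python3 - <<'E'
from tilt import *
togo([.5145,.093,.1],92.6); print(ctrl.get_obs()['contact_force'].round(1))
E
```

```text
pos [0.5117 0.0915 0.1048] open -0.0003 x-head 92.69
shift tool axes [0.0014 0.0029 0.0048]
turn 0.0016
[-0.1 -0.6  0.6]
```

Request:
{"name": "drive_tool", "arguments": {
  "rows": [
    [[0.003, 0, 0.004], 0],
    [[0, 0.004, 0], 0],
    [[0, 0.004, 0], 0],
    [[0, 0.004, 0], 0],
    [[0, 0.003, 0], 0],
    [[0, 0.003, 0], 0],
    [[0, 0.003, 0], 0],
    [[0, 0, 0], 0]
  ]
}}

```text
t: 45.5
tool_pos: [0.5327, 0.0955, 0.1008]
tool_rot: [2.169, 2.273, 0.0]
contact_force: [-1.0, -0.8, 0.3]
opening: -0.0001
grip_force: 0.5
```

Request:
{"name": "drive_tool", "arguments": {
  "rows": [
    [[0, 0.003, 0], 0],
    [[0, 0.003, 0], 0],
    [[0, 0.003, 0], 0],
    [[0, 0.002, 0], 0],
    [[0, 0, 0], 0]
  ]
}}

```text
t: 46.0
tool_pos: [0.5438, 0.096, 0.1008]
tool_rot: [2.168, 2.273, 0.001]
contact_force: [-0.9, -0.4, -0.2]
opening: -0.0001
grip_force: 0.4
```

```bash
python3 - <<'E'
from tilt import *
for n in('scene','side'):
    d=grab(n);hs=cv2.cvtColor(d['image'],cv2.COLOR_BGR2HSV)
    a=proj(d,box([.56,.095],2.6,.036,.052,.05));b=proj(d,box([.6222,.096],2.6,.042,.052,.05))
    print(n,a.mean(0).round(),b.mean(0).round())
    m=((hs[...,1]<40)&(hs[...,2]>90)).astype('uint8')
    x0,y0=np.vstack([a,b]).min(0).astype(int)-6;x1,y1=np.vstack([a,b]).max(0).astype(int)+6
    nn,l,s,c=cv2.connectedComponentsWithStats(m[y0:y1,x0:x1])
    for i in range(1,nn):
        if s[i,4]>15: print(s[i].tolist(),plane(d,[c[i]+[x0,y0]],.05)[0].round(4))
print(ctrl.get_obs()['contact_force'])
E
```

```text
scene [292. 207.] [266. 191.]
[7, 0, 11, 4, 31] [0.6733 0.0789 0.05  ]
[13, 8, 25, 19, 263] [0.6233 0.0933 0.05  ]
[33, 24, 17, 13, 145] [0.5783 0.0991 0.05  ]
[51, 32, 4, 16, 34] [0.55  0.104 0.05 ]
[55, 34, 4, 16, 47] [0.5393 0.1051 0.05  ]
side [288. 202.] [256. 198.]
[0, 0, 6, 7, 27] [0.6743 0.0564 0.05  ]
[11, 8, 20, 12, 166] [0.6218 0.0945 0.05  ]
[36, 11, 17, 11, 140] [0.5756 0.092  0.05  ]
[55, 13, 4, 17, 38] [0.5476 0.106  0.05  ]
[60, 13, 4, 18, 53] [0.5384 0.1077 0.05  ]
[-0.4700739  -0.70690016 -0.91820461]
```

The narrow is at x≈0.577 and the medium at 0.622, so about 6 mm of gap remains. I push a little more.

Request:
{"name": "drive_tool", "arguments": {
  "rows": [
    [[0, 0.002, 0], 0],
    [[0, 0.0015, 0], 0],
    [[0, 0.0015, 0], 0],
    [[0, 0, 0], 0]
  ]
}}

```text
t: 46.5
tool_pos: [0.5487, 0.0963, 0.1009]
tool_rot: [2.168, 2.273, 0.001]
contact_force: [-0.6, 0.6, -1.0]
opening: 0.0001
grip_force: 0.6
```

Request:
{"name": "drive_tool", "arguments": {
  "rows": [
    [[0, -0.02, 0], 0],
    [[0, -0.03, -0.02], 0],
    [[0, 0, -0.04], 0],
    [[0, 0, -0.05], 0],
    [[0.05, 0, -0.03], 0],
    [[0.04, 0, 0], 0],
    [[0, 0.03, 0], 0],
    [[0, 0.03, 0], 0],
    [[0, 0, 0], 0],
    [[0, 0, 0], 0]
  ]
}}

```text
t: 47.5
tool_pos: [0.5548, 0.1795, 0.2363]
tool_rot: [-2.169, -2.273, 0.0]
contact_force: [0.1, 0.5, 0.9]
opening: 0.0003
grip_force: 0.0
```

```bash
python3 - <<'E'
from tilt import *
togo([.6,.2,.2])
for n in('wrist','scene','side'):
    d=grab(n,'fin_'+n+'.png');hs=cv2.cvtColor(d['image'],cv2.COLOR_BGR2HSV)
    a=proj(d,box([.603,.095],2.6,.13,.065,.05))
    x0,y0=np.maximum(a.min(0).astype(int)-8,0);x1,y1=a.max(0).astype(int)+8
    m=((hs[...,1]<40)&(hs[...,2]>90)).astype('uint8')[y0:y1,x0:x1]
    for c in cv2.findContours(m,0,1)[0]:
        if cv2.contourArea(c)>60:
            r=cv2.minAreaRect(c); P=plane(d,cv2.boxPoints(r)+[x0,y0],.05)
            L=np.linalg.norm(np.diff(P[:3],axis=0),axis=1)
            print(n,P.mean(0).round(4),'sides',L.round(4),'ang',np.degrees(np.arctan2(*(P[1]-P[0])[[1,0]])).round(1))
E
```

```text
pos [0.5548 0.1795 0.2363] open 0.0003 x-head 92.68
shift tool axes [0.0183 0.0461 0.0363]
wrist [0.6213 0.0966 0.05  ] sides [0.035  0.0389] ang 2.1
wrist [0.5893 0.1029 0.05  ] sides [0.0061 0.0251] ang 2.4
scene [0.5987 0.1932 0.05  ] sides [0.0305 0.0168] ang -136.6
scene [0.5807 0.0919 0.05  ] sides [0.0501 0.03  ] ang -87.6
scene [0.6233 0.0925 0.05  ] sides [0.0519 0.036 ] ang -86.7
side [0.5794 0.0934 0.05  ] sides [0.0315 0.04  ] ang -166.2
side [0.6229 0.0928 0.05  ] sides [0.0457 0.0384] ang -75.5
side [0.6833 0.0699 0.05  ] sides [0.1133 0.0362] ang -92.0
```

```bash
python3 - <<'E'
from tilt import *
D={n:grab(n) for n in('scene','side')};C={}
for n,d in D.items():
    hs=cv2.cvtColor(d['image'],cv2.COLOR_BGR2HSV)
    for k,x in(('nar',.581),('med',.6225)):
        p=proj(d,[[x,.0945,.05]])[0];x0,y0=p.astype(int)-[17,13]
        m=((hs[...,1]<40)&(hs[...,2]>90)).astype('uint8')
        nn,l,s,c=cv2.connectedComponentsWithStats(m);i=l[int(p[1]),int(p[0])]
        C[n,k]=c[i];print(n,k,i,s[i].tolist())
for k in('nar','med'): print(k,tri(D['scene'],C['scene',k],D['side'],C['side',k]))
E
```

```text
scene nar 94 [272, 192, 26, 18, 238]
scene med 88 [254, 181, 27, 19, 267]
side nar 75 [270, 195, 17, 11, 145]
side med 74 [247, 192, 20, 12, 165]
nar ([0.58, 0.092, 0.049], np.float64(0.0014))
med ([0.623, 0.093, 0.05], np.float64(0.0012))
```

Both steel faces triangulate to z ≈ 0.05 m, which is flat on the tray floor, with about 2 mm between the blocks. The arm is clear, so I hand in.

```bash
python3 -c "
from station import ctrl
print(ctrl.finish_job())"
```

```text
the job is handed in; nothing more can be done
None
```

Both blocks that were there, the medium and the narrow, were tipped at the plate's near edge and now lie flat, steel face up and side by side in the tray; the job is handed in at about 48 s, though no verdict was returned.

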